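Make ready the cane-straightening stand

TASK

Get the cane-straightening stand ready for work: put a spare bobbin, upright and fully home, into every empty pocket of the guide rail, leaving the bobbins already there in the rail and the spares you do not need in their tray. Slide both keepers open, lower the roller from its rest so that both ends of its axle sit on the bottom of the two slots, then slide both keepers fully shut over the axle. Do not disturb the hammer, the glue jar or the mug.

Things in the scene. Friction and masses are not known exactly. Their poses are not given: they have to be found in the camera images.
- stand: fixed cane-straightening stand: wooden base 240 x 250 x 15 mm, origin on its underside, z up. Dark guide rail along y, 58 mm wide, centred at x = -75 mm, top 40 mm over the bench. Two green uprights at y = +75 and -75 mm, 16 mm thick, x = 15 to 110 mm, 80 mm high; each has a slot open at the top at x = 45 mm: 13 mm wide, floor 60 mm over the bench, mouth flared to 25 mm in its top 6 mm
- pocket_0 (a point): pocket 0 of 0 to 4 along the rail in +y, 46 mm apart: square, 35 mm wide, mouth chamfered 2 mm, 14 mm deep; the point is the centre of its floor, 26 mm above the bench
- pocket_1 (a point): pocket 1 of 0 to 4 along the rail in +y, 46 mm apart: square, 35 mm wide, mouth chamfered 2 mm, 14 mm deep; the point is the centre of its floor, 26 mm above the bench
- pocket_2 (a point): pocket 2 of 0 to 4 along the rail in +y, 46 mm apart: square, 35 mm wide, mouth chamfered 2 mm, 14 mm deep; the point is the centre of its floor, 26 mm above the bench
- pocket_3 (a point): pocket 3 of 0 to 4 along the rail in +y, 46 mm apart: square, 35 mm wide, mouth chamfered 2 mm, 14 mm deep; the point is the centre of its floor, 26 mm above the bench
- pocket_4 (a point): pocket 4 of 0 to 4 along the rail in +y, 46 mm apart: square, 35 mm wide, mouth chamfered 2 mm, 14 mm deep; the point is the centre of its floor, 26 mm above the bench
- keeper_left (a joint): steel keeper sliding on top of the upright at the stand's y = +75 mm: 0 = shut over the slot, 0.035 m = fully open, towards the stand's +x; the mouth is clear above 0.031. Friction 2 N, stays put. Plate 38 x 18 mm; upright red knob on it, 16 mm in diameter, from 86 to 115 mm over the bench, its axis at the stand's x = 57 mm + joint value
- keeper_right (a joint): steel keeper sliding on top of the upright at the stand's y = -75 mm: 0 = shut over the slot, 0.035 m = fully open, towards the stand's +x; the mouth is clear above 0.031. Friction 2 N, stays put. Plate 38 x 18 mm; upright red knob on it, 16 mm in diameter, from 86 to 115 mm over the bench, its axis at the stand's x = 57 mm + joint value
- roller: wooden roller, 44 mm in diameter, 122 mm long, on a steel axle 10 mm thick, 200 mm long, 0.3 kg; origin at its middle, y along the axle; goes in either way round, its axis then 65 mm over the bench. Starts in a fixed plywood rest (60 x 190 mm, base 10 mm thick): axle in two open notches 12 mm deep, 80 mm either side of its middle, axis 45 mm over the bench
- axle_end_a (a point): end of the roller's axle, 100 mm from its middle at +y
- axle_end_b (a point): end of the roller's axle, 100 mm from its middle at -y
- tray: shallow blue tray of spare bobbins, fixed, 160 x 160 mm outside, walls 5 mm thick and 14 mm tall, floor 5 mm thick; origin at the centre of its underside
- bobbin_0: orange bobbin with a brass foot: plain upright cylinder, 30 mm in diameter, 50 mm tall, 90 g; origin at the centre of its underside, z up its axis; stands in a pocket of the rail from the start, or is absent
- bobbin_1: orange bobbin with a brass foot: plain upright cylinder, 30 mm in diameter, 50 mm tall, 90 g; origin at the centre of its underside, z up its axis; stands in a pocket of the rail from the start, or is absent
- bobbin_2: orange bobbin with a brass foot: plain upright cylinder, 30 mm in diameter, 50 mm tall, 90 g; origin at the centre of its underside, z up its axis; stands in a pocket of the rail from the start, or is absent
- bobbin_3: orange bobbin with a brass foot: plain upright cylinder, 30 mm in diameter, 50 mm tall, 90 g; origin at the centre of its underside, z up its axis; stands in a pocket of the rail from the start, or is absent
- bobbin_4: orange bobbin with a brass foot: plain upright cylinder, 30 mm in diameter, 50 mm tall, 90 g; origin at the centre of its underside, z up its axis; stands in a pocket of the rail from the start, or is absent
- spare_0: orange bobbin with a brass foot: plain upright cylinder, 30 mm in diameter, 50 mm tall, 90 g; origin at the centre of its underside, z up its axis; a spare, starts in the tray
- spare_1: orange bobbin with a brass foot: plain upright cylinder, 30 mm in diameter, 50 mm tall, 90 g; origin at the centre of its underside, z up its axis; a spare, starts in the tray
- spare_2: orange bobbin with a brass foot: plain upright cylinder, 30 mm in diameter, 50 mm tall, 90 g; origin at the centre of its underside, z up its axis; a spare, starts in the tray
- spare_3: orange bobbin with a brass foot: plain upright cylinder, 30 mm in diameter, 50 mm tall, 90 g; origin at the centre of its underside, z up its axis; a spare, starts in the tray
- hammer: bystander: claw hammer lying on the bench; not to be disturbed
- glue_jar: bystander: glue jar, 60 mm wide, 80 mm tall; not to be disturbed
- mug: bystander: blue mug, 76 mm wide, 85 mm tall; not to be disturbed
Things that resemble listed ones, but are neither listed nor needed, are in the scene too. Leave any green or pink look-alike of the spare_1 alone.

How it is judged:
By the outcome, as a careful person would: the job done as asked, in the order asked, and still so for the second after the job is handed in, with the robot touching nothing.
Of bobbin_0, bobbin_1, bobbin_2, bobbin_3, bobbin_4 only 1 to 3 are there at a start; the rules pass over those that are not, and their reading is None.
At some moment in a run one of spare_0, spare_1, spare_2, spare_3 may be knocked a few centimetres aside while the robot is not near it.
It also fails if it takes over 210 s, if anything falls off the work surface, if the arm or the gripper's body presses on something with over 40 N, if the wrist force passes 120 N, or if a joint passes its speed limit or range.

ROBOT

A 7-joint arm with a two-finger parallel gripper is mounted at the origin on the work surface. World frame = base frame: x ahead of the robot, y to its left, z up, the work surface at z = 0. Lengths are in mm, angles in rad, forces in N, time in s.
With the tool pointing down it reaches from about 400 to 875 mm from the base axis. Payload 4.4 kg.
Tool frame: the origin (TCP) lies at the very end of the fingers, on their centre line; the grasp point (between the pads) lies 19 mm behind it; z points along the fingers, y is the line along which they close (so a half turn about z gives the same grasp; the last joint's range is limited). The gripper opens to 85 mm and grips with 20 to 120 N. Pads are 22 mm wide; open, the fingers measure 114 mm over their backs; the gripper's body (76 mm by 85 mm) begins 54 mm behind the grasp point. The pads swing forward as they close: fully open they stand 13 mm farther back than shut.
Start: joints at [-1.389, 0.628, 0.038, 1.517, -0.027, 0.996, -0.02], TCP at [159.401, 630.166, 231.313] pointing down, gripper open.
Joint ranges: [-3.06, 3.06], [-0.37, 2.12], [-1.25, 1.32], [0.18, 2.47], [-1.1, 4.24], [0.23, 1.98], [-2.94, 2.94]. Speed limits (rad/s): [2.57, 2.57, 3.14, 3.14, 3.14, 3.14, 3.14].

INTERFACE

Orientations are given as [roll, pitch, yaw] about the fixed x, y, z axes, in that order (R = Rz(yaw) Ry(pitch) Rx(roll)).
In Python, from cell import read_state, get_image, camera_params, finish_job gives the robot as it stands.
- The arm moves only by the tool arm_command, never from a script. Its argument "deltas" is a list of rows, each an object of numbers: "dx", "dy", "dz": the shift along the world's x, y, z in m; "yaw": the turn about the world's z in degrees; "jaw": the opening, from 0 (shut) to 1 (fully open). A call has 1 to 20 rows; each row is the pose to reach, as a shift and turn from the pose commanded when the call began; what a row does not reach only later rows make up. A row lasts 1/10 s, in which the tool goes at most 50 mm and 8.59 degrees, less where a joint would pass 70% of its speed; a pose out of reach is approached as far as the arm can. A call with a gripper value outside its range is refused whole. The fingers move at their own pace and stop on an object; the grip force is fixed at half the most. Time passes only in rows, so rows that repeat a pose let the fingers close. It gives the time, the measured TCP pose, the force, the opening and the grip force at its end, in the units of the state.
- read_state(): the state, without advancing time (a new reading comes with each control period).
- get_image(name): name is "scene" or "top" or "wrist"; returns (picture, depth): 400x640x3 uint8, red, green, blue; 400x640 float32, mm along the optical axis (not along the pixel's ray), 0 where there is no reading.
- camera_params(name): a dict with "camera_matrix" (3x3 intrinsics, pixels), "extrinsics" (4x4, takes a point from camera to world coordinates). Camera axes: x right, y down, z forward; pixel columns grow to the right and rows downward; lengths in mm; the calibration is good to about 2 mm. A picture is of the moment at which its call begins: read the wrist's pose just before it. camera_params takes no time and is no camera call; for the wrist camera it gives the pose at the moment of the call.
- finish_job(): hands the job in; it is judged then, once.
The state is a dict: "clock": time; "qpos": joint angles; "qd": joint speeds; "tau": joint torques, N m; "eef_pos": TCP position; "tool_rot": TCP orientation; "force": force on the tool from outside, world axes, zero at the start; "torque": the same for the moment, N m; "width": finger opening in mm; "gripper_force": force on a finger pad.
Only numpy, scipy, OpenCV 4.12 (cv2) and the standard library are available. Lean on these libraries where they do the work, as an engineer would, in place of code of your own. Each camera call takes 0.05 s, during which the arm holds its last target. There are 200 camera calls.

## Working session

There is one attempt and no reset: what is moved stays moved. The work goes in short steps, Python scripts to look and compute and a tool call to move; the robot and the scene stay as the last step left them, time stands still between calls to the robot, and variables do not carry over. Pictures are saved under pics/ and viewed, at most 14 in all, crops included, and the job is handed in when it is done.

Besides the shell and the picture viewer there is one more tool, called after "Request:" as name(argument=value, ...), one argument or row to a line, values as JSON. arm_command: Moves the arm, as the interface text tells. Its arguments: {"type":"object","properties":{"deltas":{"type":"array"}},"required":["deltas"]}

```bash
mkdir -p pics; ls
cat > h.py <<'E'
import numpy as np, cv2
from cell import *
def snap(n,save=None):
    P=camera_params(n); im,d=get_image(n)
    if save: cv2.imwrite(f'pics/{save}.png',im[:,:,::-1]); np.savez(f'pics/{save}.npz',im=im,d=d,K=P['camera_matrix'],E=P['extrinsics'])
    return im,d,P
def cloud(d,P):
    K=np.array(P['camera_matrix']);E=np.array(P['extrinsics'])
    v,u=np.mgrid[:d.shape[0],:d.shape[1]]
    p=np.stack([(u-K[0,2])/K[0,0]*d,(v-K[1,2])/K[1,1]*d,d],-1)
    return p@E[:3,:3].T+E[:3,3]
E
python3 - <<'E'
from h import *
for n in('top','scene'):
    im,d,P=snap(n,n+'0'); print(n,np.round(P['extrinsics'],2).tolist(),P['camera_matrix'])
s=read_state();print(s)
E
```

```text
pics
top [[0.02, -0.99, 0.14, 399.84], [-1.0, -0.02, 0.0, 43.93], [-0.0, -0.14, -0.99, 1295.97], [0.0, 0.0, 0.0, 1.0]] [[382.77920329   0.         315.96151099]
 [  0.         382.77920329 198.90254523]
 [  0.           0.           1.        ]]
scene [[-0.08, 0.53, -0.84, 1498.41], [1.0, 0.06, -0.05, 124.43], [0.02, -0.85, -0.53, 687.91], [0.0, 0.0, 0.0, 1.0]] [[416.64597801   0.         324.25813662]
 [  0.         416.64597801 196.96981933]
 [  0.           0.           1.        ]]
{'clock': 0.1, 'qpos': array([-1.3888116 ,  0.62925847,  0.03843128,  1.51825518, -0.02697705,
        0.99632248, -0.02000356]), 'qd': array([-0.0022726 , -0.00209396,  0.00085954, -0.00266932,  0.00043664,
       -0.00171364, -0.00044255]), 'tau': array([ 2.85014001e-03, -5.64525032e+01,  1.23042271e+00, -1.93972099e+01,
        1.12401278e-02,  5.35978004e-03, -5.23510323e-06]), 'eef_pos': array([159.24835846, 629.6110645 , 230.4817854 ]), 'tool_rot': array([-3.13986704e+00,  2.89337545e-05,  2.89382806e+00]), 'force': array([-0.05184579,  0.97851117,  0.10528759]), 'torque': array([ 0.00055863, -0.02183808,  0.02611572]), 'gripper_force': 0.0, 'width': 85.30104618711111}
```

View pics/top0.png

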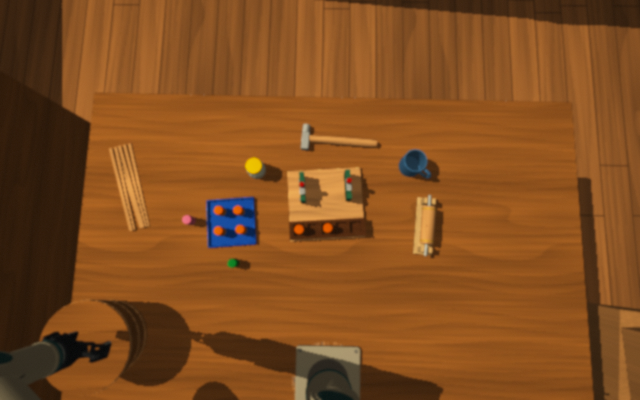

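View pics/scene0.png

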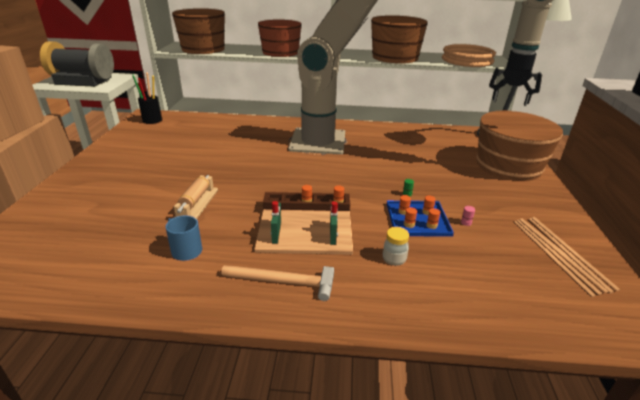

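The top view shows the stand at about (326,205), with rail bobbins at (299,230) and (328,229). The tray holds four spares at (219,211), (238,210), (218,231) and (240,230). The roller in its rest is at (427,226).

Things that could be mistaken for a spare: the pink look-alike (187,220), the green look-alike (233,263) and the rail bobbins. I will use only the orange ones inside the blue tray.

```bash
cat >> h.py <<'E'
def blobs(im,lo,hi,amin=8):
    h=cv2.cvtColor(im,cv2.COLOR_RGB2HSV); m=cv2.inRange(h,np.array(lo),np.array(hi))
    n,l,s,c=cv2.connectedComponentsWithStats(m)
    return [(l==i,c[i],s[i,4]) for i in range(1,n) if s[i,4]>=amin]
E
python3 - <<'E'
from h import *
z=np.load('pics/top0.npz');P=dict(camera_matrix=z['K'],extrinsics=z['E']);im=z['im'];d=z['d'];C=cloud(d,P)
for nm,lo,hi in(('or/red',(0,190,120),(14,255,255)),('red2',(170,150,80),(180,255,255)),('green',(60,100,30),(90,255,255)),('blue',(105,150,60),(125,255,255)),('yel',(22,200,150),(32,255,255))):
    for m,c,a in blobs(im,lo,hi):
        print(nm,c.round(1),a,np.median(C[m],0).round(1))
# roller
print('roller pts')
for (v0,v1,u0,u1) in [(192,260,410,440)]:
    p=C[v0:v1,u0:u1].reshape(-1,3); 
    for lo,hi in((8,14),(25,50),(55,75)):
        q=p[(p[:,2]>lo)&(p[:,2]<hi)]; print(lo,len(q),q.mean(0).round(1),q.min(0).round(1),q.max(0).round(1), np.degrees(cv2.minAreaRect(q[:,:2].astype(np.float32))[2]/57.3) , cv2.minAreaRect(q[:,:2].astype(np.float32)))
p=C[160:245,280:375].reshape(-1,3)
q=p[(p[:,2]>10)&(p[:,2]<30)];print(cv2.minAreaRect(q[:,:2].astype(np.float32)))
E
```

```text
or/red [341.1 243.9] 123350 [400.7 -86.2   0.5]
or/red [349.3 179.9] 22 [628.8 -54.1 114.2]
or/red [301.4 183.9] 16 [611.9  95.3 113.7]
or/red [218.6 210. ] 49 [530.2 365.7  55.5]
or/red [237.6 210. ] 54 [532.  302.9  54.3]
or/red [327.3 227.3] 84 [481.1  11.8  75.2]
or/red [298.5 228.8] 86 [473.2 103.4  75.3]
or/red [218.5 230.5] 50 [464.  362.2  54.5]
or/red [240.  229.2] 53 [470.1 293.1  54.8]
green [346.9 173.7] 15 [653.5 -49.6  80.6]
green [301.7 176.8] 14 [640.6  96.   80.8]
green [348.4 195. ] 26 [585.3 -54.3  79.7]
green [302.9 198.3] 15 [572.2  90.8  80.5]
green [232.7 262.6] 43 [363.7 311.   49.1]
blue [231.9 222.8] 1592 [495.2 333.1   5.5]
yel [253.2 165.4] 208 [676.5 255.3  80.2]
roller pts
8 251 [ 492.9 -296.6   10.7] [ 403.2 -347.7    8.1] [ 603.8 -269.7   14. ] 2.1806598346473547 ((504.0440673828125, -311.78515625), (202.63780212402344, 76.59295654296875), 2.1808204650878906)
25 141 [ 502.9 -308.6   43.4] [ 399.7 -338.7   25. ] [ 596.1 -288.    50. ] 85.200251740755 ((497.7662353515625, -314.51605224609375), (44.42999267578125, 197.1331024169922), 85.20652770996094)
55 467 [ 498.  -311.8   63.5] [ 403.  -335.5   55. ] [ 587.8 -289.    74.4] 84.10726126806875 ((494.69183349609375, -312.61590576171875), (41.551761627197266, 184.1717071533203), 84.11345672607422)
((566.4039306640625, 18.836318969726562), (240.17105102539062, 250.0241241455078), 4.360642433166504)
```

Request:
arm_command(
  deltas=[
    {"dx": 0.16,"dy": -0.14,"dz": 0.08,"yaw": -35,"jaw": 0.6},
    {"dx": 0.16,"dy": -0.14,"dz": 0.08,"yaw": -35,"jaw": 0.6},
    {"dx": 0.16,"dy": -0.14,"dz": 0.08,"yaw": -35,"jaw": 0.6},
    {"dx": 0.16,"dy": -0.14,"dz": 0.08,"yaw": -35,"jaw": 0.6},
    {"dx": 0.16,"dy": -0.14,"dz": 0.08,"yaw": -35,"jaw": 0.6},
    {"dx": 0.34,"dy": -0.3,"dz": 0.1,"yaw": -71,"jaw": 0.6},
    {"dx": 0.34,"dy": -0.3,"dz": 0.1,"yaw": -71,"jaw": 0.6},
    {"dx": 0.34,"dy": -0.3,"dz": 0.1,"yaw": -71,"jaw": 0.6},
    {"dx": 0.34,"dy": -0.3,"dz": 0.1,"yaw": -71,"jaw": 0.6},
    {"dx": 0.34,"dy": -0.3,"dz": 0.1,"yaw": -71,"jaw": 0.6},
    {"dx": 0.34,"dy": -0.3,"dz": 0.1,"yaw": -71,"jaw": 0.6},
    {"dx": 0.34,"dy": -0.3,"dz": 0.1,"yaw": -71,"jaw": 0.6},
    {"dx": 0.34,"dy": -0.3,"dz": 0.1,"yaw": -71,"jaw": 0.6},
    {"dx": 0.34,"dy": -0.3,"dz": 0.1,"yaw": -71,"jaw": 0.6},
    {"dx": 0.34,"dy": -0.3,"dz": 0.1,"yaw": -71,"jaw": 0.6},
  ],
)

```text
clock: 1.6
eef_pos: [498.4, 331.3, 331.2]
tool_rot: [-3.141, -0.0, 1.657]
force: [0.1, -0.6, -0.2]
width: 51.2
gripper_force: 0.0
```

```bash
cat > tray.py <<'E'
from h import *
import sys
def circ(C,m,zt,r=15):
    from scipy.optimize import minimize
    q=C[m]; zm=np.percentile(q[:,2],90); q=q[q[:,2]>zm-4]
    return np.array(cv2.minEnclosingCircle(q[:,:2].astype(np.float32))[0]), q.mean(0), zm, cv2.minEnclosingCircle(q[:,:2].astype(np.float32))[1]
if __name__=='__main__':
    im,d,P=snap('wrist',sys.argv[1]);C=cloud(d,P)
    print(np.round(P['extrinsics'],2).tolist(), np.round(P['camera_matrix'],0).tolist())
    for m,c,a in blobs(im,(0,150,80),(14,255,255),150):
        if np.percentile(C[m][:,2],90)<35: continue
        e,mn,zm,r=circ(C,m,0); print(c.round(),a,'circle',e.round(1),'mean',mn.round(1),'r',round(r,1))
    s=read_state();print(s['eef_pos'].round(1),s['tool_rot'].round(3),s['width'])
E
python3 tray.py w1
```

```text
[[1.0, 0.08, 0.02, 492.24], [0.09, -0.96, -0.27, 401.58], [0.0, 0.28, -0.96, 474.53], [0.0, 0.0, 0.0, 1.0]] [[289.0, 0.0, 314.0], [0.0, 289.0, 203.0], [0.0, 0.0, 1.0]]
[293. 145.] 334 circle [473.8 378.4] mean [465.1 366.   58.2] r 29.6
[339. 146.] 328 circle [517.3 381.3] mean [531.1 369.1  57.1] r 32.3
[335. 188.] 338 circle [514.4 346.7] mean [533.  307.1  60.2] r 59.2
[294. 191.] 350 circle [478.5 341.8] mean [471.2 296.5  58.7] r 61.4
[287. 307.] 472 circle [480.5 245.1] mean [474.  105.1  78.1] r 156.9
[498.6 331.1 331.2] [-3.141 -0.     1.657] 51.12168363246768
```

View pics/w1.png

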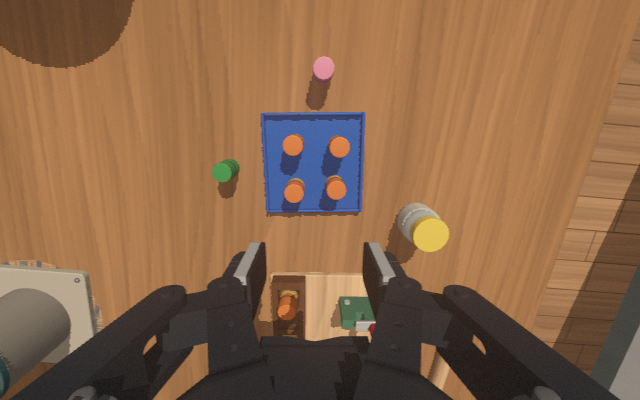

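The wrist view shows the four orange spares in the tray at (293,145), (339,146), (335,188) and (294,191). Green (225,171) and pink (323,68) are outside the tray, so they are ruled out. Next I look at the stand.

Request:
arm_command(
  deltas=[
    {"dx": 0.05,"dy": -0.37,"dz": 0.03},
    {"dx": 0.05,"dy": -0.37,"dz": 0.03},
    {"dx": 0.05,"dy": -0.37,"dz": 0.03},
    {"dx": 0.05,"dy": -0.37,"dz": 0.03},
    {"dx": 0.05,"dy": -0.37,"dz": 0.03},
    {"dx": 0.05,"dy": -0.37,"dz": 0.03},
    {"dx": 0.05,"dy": -0.37,"dz": 0.03},
    {"dx": 0.05,"dy": -0.37,"dz": 0.03},
    {"dx": 0.05,"dy": -0.37,"dz": 0.03},
    {"dx": 0.05,"dy": -0.37,"dz": 0.03},
    {"dx": 0.05,"dy": -0.37,"dz": 0.03},
    {"dx": 0.05,"dy": -0.37,"dz": 0.03},
  ],
)

```text
invalid input at $.deltas[0]: expected keys dx, dy, dz, yaw, jaw
```

```bash
sed -i 's/    q=C\[m\]; zm.*/    q=C[m]; zm=np.percentile(q[:,2],75); q=q[abs(q[:,2]-zm)<5]; q=q[np.linalg.norm(q[:,:2]-np.median(q[:,:2],0),axis=1)<19]/' tray.py; python3 tray.py w2
python3 - <<'E'
from h import *
from tray import circ
z=np.load('pics/w1.npz');P=dict(camera_matrix=z['K'],extrinsics=z['E']);C=cloud(z['d'],P)
for m,c,a in blobs(z['im'],(0,150,80),(14,255,255),150):
    if np.percentile(C[m][:,2],90)<35: continue
    e,mn,zm,r=circ(C,m,0);print('w1',c.round(),e.round(1),mn.round(1),round(r,1))
E
```

```text
[[1.0, 0.08, 0.02, 492.44], [0.09, -0.96, -0.27, 401.36], [0.0, 0.28, -0.96, 474.6], [0.0, 0.0, 0.0, 1.0]] [[289.0, 0.0, 314.0], [0.0, 289.0, 203.0], [0.0, 0.0, 1.0]]
[293. 144.] 332 circle [464.8 366. ] mean [465.1 366.1  55.8] r 14.5
[339. 146.] 333 circle [531.3 368.8] mean [531.3 369.   55.7] r 14.0
[335. 188.] 341 circle [533.4 306. ] mean [533.2 306.4  55.6] r 14.4
[294. 191.] 345 circle [471.2 295.7] mean [471.  296.1  55.5] r 14.7
[287. 306.] 473 circle [473.7 103. ] mean [474.  104.4  76.3] r 15.0
[498.8 330.9 331.3] [-3.141 -0.     1.656] 51.5634422846398
w1 [293. 145.] [464.9 365.7] [465.  365.9  55.6] 14.6
w1 [339. 146.] [531.1 368.8] [531.2 369.   55.8] 14.3
w1 [335. 188.] [533.8 305.9] [533.4 306.2  55.7] 14.6
w1 [294. 191.] [471.4 295.2] [471.  296.   55.6] 14.8
w1 [287. 307.] [473.9 102.6] [474.1 104.4  76.2] 15.2
```

View pics/w2.png

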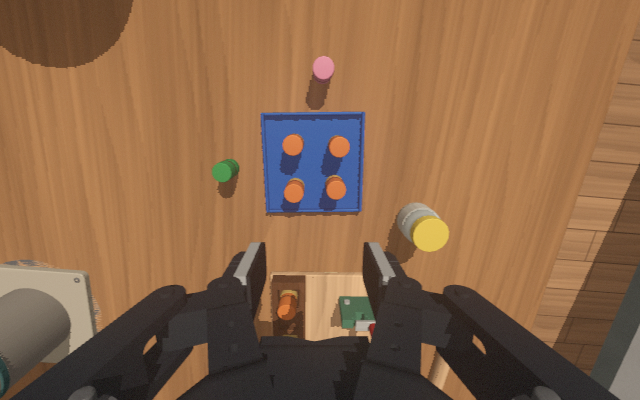

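The move was refused because every row needs all five keys, so this is the same tray view. The spare positions repeat to within 0.5 mm.

Request:
arm_command(
  deltas=[
    {"dx": 0.05,"dy": -0.37,"dz": 0.03,"yaw": 0,"jaw": 0.6},
    {"dx": 0.05,"dy": -0.37,"dz": 0.03,"yaw": 0,"jaw": 0.6},
    {"dx": 0.05,"dy": -0.37,"dz": 0.03,"yaw": 0,"jaw": 0.6},
    {"dx": 0.05,"dy": -0.37,"dz": 0.03,"yaw": 0,"jaw": 0.6},
    {"dx": 0.05,"dy": -0.37,"dz": 0.03,"yaw": 0,"jaw": 0.6},
    {"dx": 0.05,"dy": -0.37,"dz": 0.03,"yaw": 0,"jaw": 0.6},
    {"dx": 0.05,"dy": -0.37,"dz": 0.03,"yaw": 0,"jaw": 0.6},
    {"dx": 0.05,"dy": -0.37,"dz": 0.03,"yaw": 0,"jaw": 0.6},
    {"dx": 0.05,"dy": -0.37,"dz": 0.03,"yaw": 0,"jaw": 0.6},
    {"dx": 0.05,"dy": -0.37,"dz": 0.03,"yaw": 0,"jaw": 0.6},
    {"dx": 0.05,"dy": -0.37,"dz": 0.03,"yaw": 0,"jaw": 0.6},
    {"dx": 0.05,"dy": -0.37,"dz": 0.03,"yaw": 0,"jaw": 0.6},
    {"dx": 0.05,"dy": -0.37,"dz": 0.03,"yaw": 0,"jaw": 0.6},
  ],
)

```text
clock: 3.0
eef_pos: [549.4, -38.4, 361.2]
tool_rot: [-3.141, -0.0, 1.657]
force: [-0.6, -0.6, -0.1]
width: 51.1
gripper_force: 0.0
```

```bash
python3 tray.py w3
python3 - <<'E'
from h import *
z=np.load('pics/w3.npz');P=dict(camera_matrix=z['K'],extrinsics=z['E']);C=cloud(z['d'],P)[:245]
for m,c,a in blobs(z['im'],(0,120,50),(9,255,255),60)+blobs(z['im'],(165,120,50),(180,255,255),40):
    q=C[m[:245]]
    if len(q): print('red',c.round(),a,np.median(q,0).round(1))
p=C.reshape(-1,3)
for lo,hi,n in((11,20,'base'),(36,44,'rail'),(77,90,'upr')):
    q=p[(p[:,2]>lo)&(p[:,2]<hi)&(abs(p[:,0]-560)<150)&(abs(p[:,1]-18)<150)]
    print(n,len(q),np.median(q[:,2]),cv2.minAreaRect(q[:,:2].astype(np.float32)))
E
```

```text
[[1.0, 0.08, 0.02, 543.19], [0.09, -0.96, -0.27, 31.8], [0.0, 0.28, -0.96, 504.57], [0.0, 0.0, 0.0, 1.0]] [[289.0, 0.0, 314.0], [0.0, 289.0, 203.0], [0.0, 0.0, 1.0]]
[267.  63.] 656 circle [474.  102.2] mean [474.4 101.9  76.6] r 15.0
[373.  74.] 164 circle [613.   95.4] mean [612.6  95.2 115.7] r 7.3
[269. 131.] 476 circle [481.1  10.5] mean [481.3  10.6  76.5] r 14.8
[549.4 -38.7 361.2] [-3.141 -0.     1.656] 51.16026358053524
red [373.  74.] 178 [611.6  94.3 115.3]
red [369. 188.] 142 [627.1 -51.9 115.1]
base 14301 15.838570008030615 ((565.870849609375, 16.775848388671875), (240.40872192382812, 250.38282775878906), 4.251264572143555)
rail 3705 40.57896903048868 ((557.79833984375, 16.546768188476562), (212.6149139404297, 250.77908325195312), 4.415266513824463)
upr 1610 81.10945265884556 ((565.486572265625, 27.653564453125), (198.7393798828125, 188.9892120361328), 4.17452335357666)
```

View pics/w3.png

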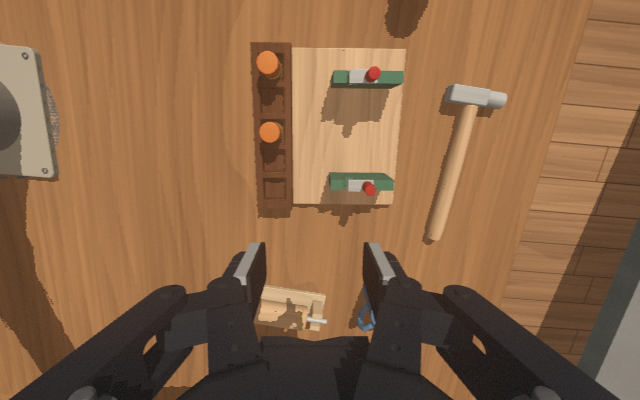

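Run:
```python
from h import *
z=np.load('pics/w3.npz');P=dict(camera_matrix=z['K'],extrinsics=z['E']);C=cloud(z['d'],P)[:245];im=z['im'][:245]
hsv=cv2.cvtColor(im,cv2.COLOR_RGB2HSV)
for yaw in (4.3,):
    a=np.radians(yaw);ex=np.array([np.cos(a),np.sin(a)]);ey=np.array([-ex[1],ex[0]])
    O=np.array([565.9,16.8]); X=(C[...,:2]-O)@ex; Y=(C[...,:2]-O)@ey; Z=C[...,2]
    m=(abs(Z-40.6)<2.5)&(X<-20)&(X>-160)&(abs(Y)<140)
    print('rail x',np.percentile(X[m],[.5,2,98,99.5]).round(1),'y',np.percentile(Y[m],[.5,2,98,99.5]).round(1), cv2.minAreaRect(C[m][:,:2].astype(np.float32)))
    b=(abs(Z-26.5)<4)&(X<-70)&(X>-115)&(abs(Y)<140)
    for k in range(-2,3):
        s=b&(abs(Y-46*k)<20); print('floor',k,s.sum(),np.percentile(X[s],[3,97]).round(1) if s.sum()>9 else'',np.percentile(Y[s],[3,97]).round(1) if s.sum()>9 else'')
    g=(hsv[...,0]>55)&(hsv[...,0]<95)&(hsv[...,1]>90)&(abs(Z-81)<2.5)
    for sg in(1,-1):
        s=g&(Y*sg>0); print('upr',sg,s.sum(),np.percentile(X[s],[1,5,95,99]).round(1),np.percentile(Y[s],[1,5,95,99]).round(1))
    st=(hsv[...,1]<60)&(abs(Z-86)<4)&(abs(X)<120)&(abs(Y)<100)
    for sg in(1,-1):
        s=st&(Y*sg>0); print('plate',sg,s.sum(),np.median(Z[s]),np.percentile(X[s],[1,5,95,99]).round(1),np.percentile(Y[s],[1,5,95,99]).round(1))
    for p in((474,102),(481.2,10.6),(612.8,95.3),(627.3,-52)): print(((np.array(p)-O)@np.array([ex,ey]).T).round(1))
cv2.imwrite('pics/w3c.png',cv2.resize(z['im'][30:220,240:420,::-1],None,fx=3,fy=3,interpolation=cv2.INTER_CUBIC))
```

```text
rail x [-114.  -113.5  -56.6  -56.2] y [-123.8 -121.4  122.7  124.8] ((480.8871154785156, 10.561935424804688), (58.31929397583008, 250.62637329101562), 4.320785045623779)
floor -2 375 [-102.5  -70.8] [-109.3  -78.3]
floor -1 420 [-102.5  -71.4] [-63.  -30.2]
floor 0 118 [-102.4  -70.5] [-17.3  17.1]
floor 1 513 [-102.3  -71.3] [29.2 62.9]
floor 2 118 [-102.6  -70.2] [ 77.1 109.5]Traceback (most recent call last):
  File "<stdin>", line 14, in <module>
    return _quantile_unchecked(
        a, q, axis, out, overwrite_input, method, keepdims, weights)
    return _ureduce(a,
                    func=_quantile_ureduce_func,
    ...<5 lines>...
                    overwrite_input=overwrite_input,
                    method=method)
    r = func(a, **kwargs)
    result = _quantile(arr,
                       quantiles=q,
    ...<2 lines>...
                       out=out,
                       weights=wgt)
    slices_having_nans = np.isnan(arr[-1, ...])
                                  ~~~^^^^^^^^^
IndexError: index -1 is out of bounds for axis 0 with size 0
```

Stand found: rail centre at (480.9, 10.6), yaw 4.3°, pockets 2 and 4 filled, pockets 0, 1 and 3 empty. I will pick the spare at (471, 296).

Request:
arm_command(
  deltas=[
    {"dx": -0.078,"dy": 0.3345,"dz": -0.05,"yaw": 0,"jaw": 0.62},
    {"dx": -0.078,"dy": 0.3345,"dz": -0.05,"yaw": 0,"jaw": 0.62},
    {"dx": -0.078,"dy": 0.3345,"dz": -0.05,"yaw": 0,"jaw": 0.62},
    {"dx": -0.078,"dy": 0.3345,"dz": -0.05,"yaw": 0,"jaw": 0.62},
    {"dx": -0.078,"dy": 0.3345,"dz": -0.05,"yaw": 0,"jaw": 0.62},
    {"dx": -0.078,"dy": 0.3345,"dz": -0.05,"yaw": 0,"jaw": 0.62},
    {"dx": -0.078,"dy": 0.3345,"dz": -0.05,"yaw": 0,"jaw": 0.62},
    {"dx": -0.078,"dy": 0.3345,"dz": -0.05,"yaw": 0,"jaw": 0.62},
    {"dx": -0.078,"dy": 0.3345,"dz": -0.24,"yaw": 0,"jaw": 0.62},
    {"dx": -0.078,"dy": 0.3345,"dz": -0.24,"yaw": 0,"jaw": 0.62},
    {"dx": -0.078,"dy": 0.3345,"dz": -0.24,"yaw": 0,"jaw": 0.62},
    {"dx": -0.078,"dy": 0.3345,"dz": -0.24,"yaw": 0,"jaw": 0.62},
    {"dx": -0.078,"dy": 0.3345,"dz": -0.24,"yaw": 0,"jaw": 0.62},
    {"dx": -0.078,"dy": 0.3345,"dz": -0.24,"yaw": 0,"jaw": 0.62},
  ],
)

```text
clock: 4.45
eef_pos: [471.8, 294.5, 121.8]
tool_rot: [-3.142, 0.0, 1.654]
force: [-0.4, 0.3, 0.7]
width: 52.8
gripper_force: 0.0
```

```bash
python3 tray.py w4
```

```text
[[1.0, 0.08, 0.02, 465.77], [0.08, -0.96, -0.28, 364.83], [0.0, 0.28, -0.96, 265.12], [0.0, 0.0, 0.0, 1.0]] [[289.0, 0.0, 314.0], [0.0, 289.0, 203.0], [0.0, 0.0, 1.0]]
[312. 119.] 1334 circle [464.4 365.4] mean [464.3 365.5  55.7] r 14.3
[406. 122.] 1443 circle [531.  368.6] mean [530.7 368.8  55.7] r 14.4
[393. 205.] 1340 circle [533.  305.8] mean [532.7 306.4  55.6] r 14.5
[312. 211.] 1291 circle [470.8 295. ] mean [470.4 296.2  55.6] r 14.8
[472.8 295.1 123. ] [ 3.139e+00 -1.000e-03  1.654e+00] 52.82078742991674
```

View pics/w4.png

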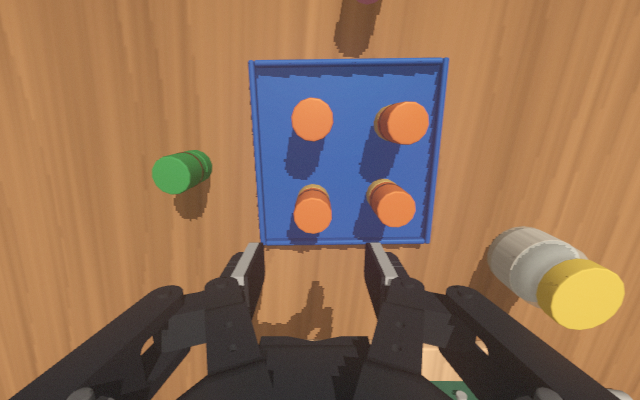

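The close crop confirms the choice: the orange spare at (312,211) lies under the gripper, with brass foot, inside the tray. Now the grasp.

Request:
arm_command(
  deltas=[
    {"dx": -0.002,"dy": 0.001,"dz": -0.03,"yaw": 0,"jaw": 0.55},
    {"dx": -0.002,"dy": 0.001,"dz": -0.06,"yaw": 0,"jaw": 0.55},
    {"dx": -0.002,"dy": 0.001,"dz": -0.095,"yaw": 0,"jaw": 0.55},
    {"dx": -0.002,"dy": 0.001,"dz": -0.095,"yaw": 0,"jaw": 0.55},
    {"dx": -0.002,"dy": 0.001,"dz": -0.095,"yaw": 0,"jaw": 0.55},
    {"dx": -0.002,"dy": 0.001,"dz": -0.095,"yaw": 0,"jaw": 0.2},
    {"dx": -0.002,"dy": 0.001,"dz": -0.095,"yaw": 0,"jaw": 0.2},
    {"dx": -0.002,"dy": 0.001,"dz": -0.095,"yaw": 0,"jaw": 0.2},
    {"dx": -0.002,"dy": 0.001,"dz": -0.095,"yaw": 0,"jaw": 0.2},
    {"dx": -0.002,"dy": 0.001,"dz": -0.095,"yaw": 0,"jaw": 0.2},
    {"dx": -0.002,"dy": 0.001,"dz": -0.095,"yaw": 0,"jaw": 0.2},
    {"dx": -0.002,"dy": 0.001,"dz": -0.095,"yaw": 0,"jaw": 0.2},
    {"dx": -0.002,"dy": 0.001,"dz": -0.095,"yaw": 0,"jaw": 0.2},
  ],
)

```text
clock: 5.8
eef_pos: [471.2, 296.7, 29.2]
tool_rot: [3.137, -0.002, 1.655]
force: [-1.2, -0.3, 6.1]
width: 28.2
gripper_force: 58.8
```

Request:
arm_command(
  deltas=[
    {"dx": 0,"dy": 0,"dz": 0.05,"yaw": 0,"jaw": 0.2},
    {"dx": 0,"dy": 0,"dz": 0.1,"yaw": 0,"jaw": 0.2},
    {"dx": 0,"dy": 0,"dz": 0.12,"yaw": 0,"jaw": 0.2},
    {"dx": 0,"dy": 0,"dz": 0.12,"yaw": 0,"jaw": 0.2},
    {"dx": 0.006,"dy": -0.2,"dz": 0.12,"yaw": 0,"jaw": 0.2},
    {"dx": 0.006,"dy": -0.2,"dz": 0.12,"yaw": 0,"jaw": 0.2},
    {"dx": 0.006,"dy": -0.2,"dz": 0.12,"yaw": 0,"jaw": 0.2},
    {"dx": 0.006,"dy": -0.2,"dz": 0.12,"yaw": 0,"jaw": 0.2},
    {"dx": 0.006,"dy": -0.24,"dz": 0.12,"yaw": 0,"jaw": 0.2},
    {"dx": 0.006,"dy": -0.24,"dz": 0.12,"yaw": 0,"jaw": 0.2},
    {"dx": 0.006,"dy": -0.24,"dz": 0.12,"yaw": 0,"jaw": 0.2},
    {"dx": 0.006,"dy": -0.24,"dz": 0.12,"yaw": 0,"jaw": 0.2},
  ],
)

```text
clock: 7.0
eef_pos: [475.3, 57.1, 146.3]
tool_rot: [3.142, -0.001, 1.656]
force: [-0.3, 0.5, -0.9]
width: 28.5
gripper_force: 59.5
```

```bash
cat > held.py <<'E'
from tray import *
T=sys.argv[2:]
if __name__=='__main__':
    S=[read_state() for _ in range(1)]
    im,d,P=snap('wrist',sys.argv[1]);C=cloud(d,P);s=read_state()
    for m,c,a in blobs(im,(0,150,80),(14,255,255),250):
        e,mn,zm,r=circ(C,m,0); print(c.round(),a,'circle',e.round(1),'mean',mn.round(1),'r',round(r,1),'rel TCP',(mn-s['eef_pos']).round(1))
    print(s['eef_pos'].round(1),s['tool_rot'].round(3),s['width'],s['force'].round(1))
E
python3 held.py w5
```

```text
[315. 154.] 1763 circle [473.4 102.3] mean [473.3 102.8  76.6] r 14.9 rel TCP [ -2.   45.3 -69.6]
[526. 190.] 1102 circle [612.5  95.3] mean [611.1  96.  115.1] r 8.6 rel TCP [135.8  38.6 -31.1]
[314. 272.] 4311 circle [474.9  55.6] mean [475.3  57.1 172.6] r 15.4 rel TCP [-0.  -0.3 26.3]
[475.3  57.4 146.3] [-3.142e+00 -1.000e-03  1.657e+00] 28.346260855650396 [ 0.2  0.3 -1.3]
```

View pics/w5.png

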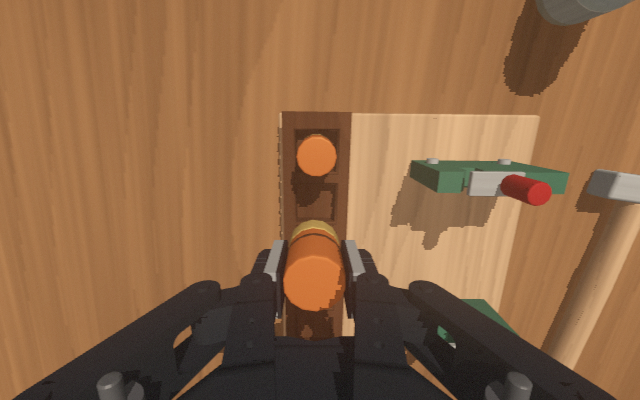

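The held bobbin is centred in the jaws at (314,272), with pocket 3 just below it. Lowering.

Request:
arm_command(
  deltas=[
    {"dx": 0.0015,"dy": -0.001,"dz": -0.03,"yaw": 0,"jaw": 0.2},
    {"dx": 0.0015,"dy": -0.001,"dz": -0.06,"yaw": 0,"jaw": 0.2},
    {"dx": 0.0015,"dy": -0.001,"dz": -0.072,"yaw": 0,"jaw": 0.2},
    {"dx": 0.0015,"dy": -0.001,"dz": -0.072,"yaw": 0,"jaw": 0.2},
    {"dx": 0.0015,"dy": -0.001,"dz": -0.072,"yaw": 0,"jaw": 0.2},
  ],
)

```text
clock: 7.55
eef_pos: [477.2, 55.2, 74.7]
tool_rot: [3.141, -0.0, 1.656]
force: [0.3, -0.9, -0.9]
width: 28.4
gripper_force: 59.5
```

```bash
python3 held.py w6
```

```text
[311. 161.] 5437 circle [473.1 102.4] mean [473.1 102.9  76.6] r 14.9 rel TCP [-4.5 47.8  1.5]
[618. 217.] 1639 circle [610.5  96. ] mean [606.4  96.  103.1] r 7.7 rel TCP [128.7  40.9  27.9]
[314. 285.] 5750 circle [476.9  53.6] mean [477.2  55.3 100.9] r 15.4 rel TCP [-0.4  0.2 25.8]
[477.7  55.1  75.2] [ 3.14  -0.     1.655] 28.504718436162037 [-0.2  1.  -0.7]
```

Request:
arm_command(
  deltas=[
    {"dx": -0.0003,"dy": 0.0015,"dz": -0.005,"yaw": 0,"jaw": 0.2},
    {"dx": -0.0003,"dy": 0.0015,"dz": -0.01,"yaw": 0,"jaw": 0.2},
    {"dx": -0.0003,"dy": 0.0015,"dz": -0.015,"yaw": 0,"jaw": 0.2},
    {"dx": -0.0003,"dy": 0.0015,"dz": -0.02,"yaw": 0,"jaw": 0.2},
    {"dx": -0.0003,"dy": 0.0015,"dz": -0.025,"yaw": 0,"jaw": 0.2},
    {"dx": -0.0003,"dy": 0.0015,"dz": -0.026,"yaw": 0,"jaw": 0.2},
    {"dx": -0.0003,"dy": 0.0015,"dz": -0.026,"yaw": 0,"jaw": 0.2},
  ],
)

```text
clock: 8.3
eef_pos: [476.6, 56.1, 50.1]
tool_rot: [3.141, -0.001, 1.654]
force: [-4.4, -0.2, 24.7]
width: 28.4
gripper_force: 62.5
```

Request:
arm_command(
  deltas=[
    {"dx": 0,"dy": 0,"dz": 0.001,"yaw": 0,"jaw": 0.5},
    {"dx": 0,"dy": 0,"dz": 0.001,"yaw": 0,"jaw": 0.5},
    {"dx": 0,"dy": 0,"dz": 0.001,"yaw": 0,"jaw": 0.5},
    {"dx": 0,"dy": 0,"dz": 0.001,"yaw": 0,"jaw": 0.5},
    {"dx": 0,"dy": 0,"dz": 0.02,"yaw": 0,"jaw": 0.5},
    {"dx": 0,"dy": 0,"dz": 0.05,"yaw": 0,"jaw": 0.5},
    {"dx": 0,"dy": 0,"dz": 0.1,"yaw": 0,"jaw": 0.5},
    {"dx": 0,"dy": 0,"dz": 0.1,"yaw": 0,"jaw": 0.5},
    {"dx": 0,"dy": 0,"dz": 0.1,"yaw": 0,"jaw": 0.5},
  ],
)

```text
clock: 9.2
eef_pos: [477.2, 56.5, 149.1]
tool_rot: [3.139, -0.0, 1.655]
force: [-0.7, -0.2, -0.4]
width: 42.6
gripper_force: 0.0
```

```bash
python3 held.py w7
```

```text
[311. 199.] 5745 circle [476.8  54.5] mean [476.9  55.4  76.5] r 14.9 rel TCP [  0.6  -1.  -71.6]
[520. 187.] 1051 circle [612.7  95.8] mean [611.   96.  115.1] r 8.5 rel TCP [134.8  39.6 -33. ]
[476.3  56.4 148.1] [-3.141 -0.     1.655] 42.756854754637196 [ 0.7 -0.7 -0.3]
```

Request:
arm_command(
  deltas=[
    {"dx": 0.056,"dy": 0.25,"dz": 0.0,"yaw": 0,"jaw": 0.5},
    {"dx": 0.056,"dy": 0.25,"dz": 0.0,"yaw": 0,"jaw": 0.5},
    {"dx": 0.056,"dy": 0.25,"dz": 0.0,"yaw": 0,"jaw": 0.5},
    {"dx": 0.056,"dy": 0.25,"dz": 0.0,"yaw": 0,"jaw": 0.5},
    {"dx": 0.056,"dy": 0.25,"dz": 0.0,"yaw": 0,"jaw": 0.5},
    {"dx": 0.056,"dy": 0.25,"dz": 0.0,"yaw": 0,"jaw": 0.5},
    {"dx": 0.056,"dy": 0.25,"dz": 0.0,"yaw": 0,"jaw": 0.5},
  ],
)

```text
clock: 9.95
eef_pos: [531.1, 307.7, 145.8]
tool_rot: [-3.138, 0.001, 1.658]
force: [-0.1, -0.5, -1.2]
width: 42.4
gripper_force: 0.0
```

```bash
python3 held.py w8
```

```text
[238. 129.] 1170 circle [465.2 365.1] mean [465.3 365.6  55.6] r 14.9 rel TCP [-66.2  60.5 -90.7]
[321. 134.] 1035 circle [531.2 368.1] mean [531.4 368.3  55.7] r 14.3 rel TCP [ -0.1  63.1 -90.6]
[317. 206.] 1034 circle [533.2 305.6] mean [533.3 306.4  55.6] r 15.0 rel TCP [  1.9   1.2 -90.7]
[531.4 305.2 146.3] [-3.138e+00  2.000e-03  1.655e+00] 42.4419041114369 [ 0.6 -0.6 -0.1]
```

Bobbin seated: its top reads 76.5, the same as the neighbours. Second spare.

Request:
arm_command(
  deltas=[
    {"dx": 0.002,"dy": 0.0005,"dz": -0.04,"yaw": 0,"jaw": 0.5},
    {"dx": 0.002,"dy": 0.0005,"dz": -0.08,"yaw": 0,"jaw": 0.5},
    {"dx": 0.002,"dy": 0.0005,"dz": -0.1,"yaw": 0,"jaw": 0.5},
    {"dx": 0.002,"dy": 0.0005,"dz": -0.118,"yaw": 0,"jaw": 0.5},
    {"dx": 0.002,"dy": 0.0005,"dz": -0.118,"yaw": 0,"jaw": 0.5},
    {"dx": 0.002,"dy": 0.0005,"dz": -0.118,"yaw": 0,"jaw": 0.2},
    {"dx": 0.002,"dy": 0.0005,"dz": -0.118,"yaw": 0,"jaw": 0.2},
    {"dx": 0.002,"dy": 0.0005,"dz": -0.118,"yaw": 0,"jaw": 0.2},
    {"dx": 0.002,"dy": 0.0005,"dz": -0.118,"yaw": 0,"jaw": 0.2},
    {"dx": 0.002,"dy": 0.0005,"dz": -0.118,"yaw": 0,"jaw": 0.2},
    {"dx": 0.002,"dy": 0.0005,"dz": -0.118,"yaw": 0,"jaw": 0.2},
  ],
)

```text
clock: 11.1
eef_pos: [534.6, 306.8, 30.6]
tool_rot: [3.141, -0.0, 1.655]
force: [1.1, 0.0, -0.5]
width: 28.0
gripper_force: 59.1
```

Request:
arm_command(
  deltas=[
    {"dx": 0,"dy": 0,"dz": 0.05,"yaw": 0,"jaw": 0.2},
    {"dx": 0,"dy": 0,"dz": 0.1,"yaw": 0,"jaw": 0.2},
    {"dx": 0,"dy": 0,"dz": 0.12,"yaw": 0,"jaw": 0.2},
    {"dx": -0.05,"dy": -0.342,"dz": 0.12,"yaw": 0,"jaw": 0.2},
    {"dx": -0.05,"dy": -0.342,"dz": 0.12,"yaw": 0,"jaw": 0.2},
    {"dx": -0.05,"dy": -0.342,"dz": 0.12,"yaw": 0,"jaw": 0.2},
    {"dx": -0.05,"dy": -0.342,"dz": 0.12,"yaw": 0,"jaw": 0.2},
    {"dx": -0.05,"dy": -0.342,"dz": 0.12,"yaw": 0,"jaw": 0.2},
    {"dx": -0.05,"dy": -0.342,"dz": 0.12,"yaw": 0,"jaw": 0.2},
    {"dx": -0.05,"dy": -0.342,"dz": 0.12,"yaw": 0,"jaw": 0.2},
    {"dx": -0.05,"dy": -0.342,"dz": 0.12,"yaw": 0,"jaw": 0.2},
    {"dx": -0.05,"dy": -0.342,"dz": 0.12,"yaw": 0,"jaw": 0.2},
    {"dx": -0.05,"dy": -0.342,"dz": 0.12,"yaw": 0,"jaw": 0.2},
    {"dx": -0.05,"dy": -0.342,"dz": 0.05,"yaw": 0,"jaw": 0.2},
    {"dx": -0.05,"dy": -0.342,"dz": 0.046,"yaw": 0,"jaw": 0.2},
    {"dx": -0.05,"dy": -0.342,"dz": 0.046,"yaw": 0,"jaw": 0.2},
    {"dx": -0.05,"dy": -0.342,"dz": 0.046,"yaw": 0,"jaw": 0.2},
  ],
)

```text
clock: 12.8
eef_pos: [484.9, -34.1, 76.4]
tool_rot: [-3.141, -0.0, 1.657]
force: [0.4, -0.6, -1.5]
width: 28.3
gripper_force: 59.7
```

```bash
python3 held.py w9
```

```text
[314.   8.] 760 circle [474.3  91.7] mean [474.3  88.5  63.1] r 10.4 rel TCP [-11.1 123.  -14. ]
[310. 162.] 15967 circle [478.4  43. ] mean [477.3  50.8  76.7] r 19.0 rel TCP [-8.2 85.3 -0.4]
[604. 339.] 2735 circle [626.9 -53.2] mean [624.9 -52.  114.1] r 8.7 rel TCP [139.4 -17.5  37. ]
[485.5 -34.5  77.1] [3.14  0.    1.656] 27.90497119806244 [ 0.4  0.5 -0.7]
```

Request:
arm_command(
  deltas=[
    {"dx": -0.0008,"dy": -0.0005,"dz": -0.005,"yaw": 0,"jaw": 0.2},
    {"dx": -0.0008,"dy": -0.0005,"dz": -0.01,"yaw": 0,"jaw": 0.2},
    {"dx": -0.0008,"dy": -0.0005,"dz": -0.015,"yaw": 0,"jaw": 0.2},
    {"dx": -0.0008,"dy": -0.0005,"dz": -0.02,"yaw": 0,"jaw": 0.2},
    {"dx": -0.0008,"dy": -0.0005,"dz": -0.025,"yaw": 0,"jaw": 0.2},
    {"dx": -0.0008,"dy": -0.0005,"dz": -0.026,"yaw": 0,"jaw": 0.2},
    {"dx": -0.0008,"dy": -0.0005,"dz": -0.026,"yaw": 0,"jaw": 0.2},
  ],
)

```text
clock: 13.55
eef_pos: [483.8, -35.9, 51.2]
tool_rot: [3.141, -0.001, 1.654]
force: [-3.1, 0.7, 13.5]
width: 28.0
gripper_force: 61.4
```

Seated. Release and go back above the third spare at (465, 365.5).

Request:
arm_command(
  deltas=[
    {"dx": 0,"dy": 0,"dz": 0.001,"yaw": 0,"jaw": 0.5},
    {"dx": 0,"dy": 0,"dz": 0.001,"yaw": 0,"jaw": 0.5},
    {"dx": 0,"dy": 0,"dz": 0.001,"yaw": 0,"jaw": 0.5},
    {"dx": 0,"dy": 0,"dz": 0.001,"yaw": 0,"jaw": 0.5},
    {"dx": 0,"dy": 0,"dz": 0.02,"yaw": 0,"jaw": 0.5},
    {"dx": 0,"dy": 0,"dz": 0.05,"yaw": 0,"jaw": 0.5},
    {"dx": 0,"dy": 0,"dz": 0.1,"yaw": 0,"jaw": 0.5},
    {"dx": 0,"dy": 0,"dz": 0.1,"yaw": 0,"jaw": 0.5},
    {"dx": -0.018,"dy": 0.401,"dz": 0.1,"yaw": 0,"jaw": 0.5},
    {"dx": -0.018,"dy": 0.401,"dz": 0.1,"yaw": 0,"jaw": 0.5},
    {"dx": -0.018,"dy": 0.401,"dz": 0.1,"yaw": 0,"jaw": 0.5},
    {"dx": -0.018,"dy": 0.401,"dz": 0.1,"yaw": 0,"jaw": 0.5},
    {"dx": -0.018,"dy": 0.401,"dz": 0.1,"yaw": 0,"jaw": 0.5},
    {"dx": -0.018,"dy": 0.401,"dz": 0.1,"yaw": 0,"jaw": 0.5},
    {"dx": -0.018,"dy": 0.401,"dz": 0.1,"yaw": 0,"jaw": 0.5},
    {"dx": -0.018,"dy": 0.401,"dz": 0.1,"yaw": 0,"jaw": 0.5},
    {"dx": -0.018,"dy": 0.401,"dz": 0.1,"yaw": 0,"jaw": 0.5},
    {"dx": -0.018,"dy": 0.401,"dz": 0.1,"yaw": 0,"jaw": 0.5},
  ],
)

```text
clock: 15.35
eef_pos: [464.6, 366.5, 149.2]
tool_rot: [-3.14, 0.001, 1.658]
force: [0.6, -1.1, -0.1]
width: 42.6
gripper_force: 0.0
```

```bash
python3 held.py w10
```

```text
[314. 204.] 1009 circle [464.6 365.6] mean [464.2 366.4  55.6] r 14.7 rel TCP [ -1.2   2.  -93.9]
[389. 206.] 1042 circle [531. 369.] mean [530.5 369.6  55.6] r 14.5 rel TCP [ 65.1   5.1 -94. ]
[465.4 364.5 149.5] [-3.141e+00  2.000e-03  1.655e+00] 42.80718908814912 [-0.6  0.2  0.1]
```

Request:
arm_command(
  deltas=[
    {"dx": -0.0005,"dy": 0.0005,"dz": -0.04,"yaw": 0,"jaw": 0.5},
    {"dx": -0.0005,"dy": 0.0005,"dz": -0.08,"yaw": 0,"jaw": 0.5},
    {"dx": -0.0005,"dy": 0.0005,"dz": -0.1,"yaw": 0,"jaw": 0.5},
    {"dx": -0.0005,"dy": 0.0005,"dz": -0.12,"yaw": 0,"jaw": 0.5},
    {"dx": -0.0005,"dy": 0.0005,"dz": -0.12,"yaw": 0,"jaw": 0.5},
    {"dx": -0.0005,"dy": 0.0005,"dz": -0.12,"yaw": 0,"jaw": 0.2},
    {"dx": -0.0005,"dy": 0.0005,"dz": -0.12,"yaw": 0,"jaw": 0.2},
    {"dx": -0.0005,"dy": 0.0005,"dz": -0.12,"yaw": 0,"jaw": 0.2},
    {"dx": -0.0005,"dy": 0.0005,"dz": -0.12,"yaw": 0,"jaw": 0.2},
    {"dx": -0.0005,"dy": 0.0005,"dz": -0.12,"yaw": 0,"jaw": 0.2},
    {"dx": -0.0005,"dy": 0.0005,"dz": -0.12,"yaw": 0,"jaw": 0.2},
  ],
)

```text
clock: 16.5
eef_pos: [465.4, 365.9, 30.7]
tool_rot: [3.141, -0.0, 1.655]
force: [0.0, -0.3, 1.8]
width: 28.6
gripper_force: 59.2
```

Request:
arm_command(
  deltas=[
    {"dx": 0,"dy": 0,"dz": 0.05,"yaw": 0,"jaw": 0.2},
    {"dx": 0,"dy": 0,"dz": 0.1,"yaw": 0,"jaw": 0.2},
    {"dx": 0,"dy": 0,"dz": 0.12,"yaw": 0,"jaw": 0.2},
    {"dx": 0.0225,"dy": -0.447,"dz": 0.12,"yaw": 0,"jaw": 0.2},
    {"dx": 0.0225,"dy": -0.447,"dz": 0.12,"yaw": 0,"jaw": 0.2},
    {"dx": 0.0225,"dy": -0.447,"dz": 0.12,"yaw": 0,"jaw": 0.2},
    {"dx": 0.0225,"dy": -0.447,"dz": 0.12,"yaw": 0,"jaw": 0.2},
    {"dx": 0.0225,"dy": -0.447,"dz": 0.12,"yaw": 0,"jaw": 0.2},
    {"dx": 0.0225,"dy": -0.447,"dz": 0.12,"yaw": 0,"jaw": 0.2},
    {"dx": 0.0225,"dy": -0.447,"dz": 0.12,"yaw": 0,"jaw": 0.2},
    {"dx": 0.0225,"dy": -0.447,"dz": 0.12,"yaw": 0,"jaw": 0.2},
    {"dx": 0.0225,"dy": -0.447,"dz": 0.12,"yaw": 0,"jaw": 0.2},
    {"dx": 0.0225,"dy": -0.447,"dz": 0.12,"yaw": 0,"jaw": 0.2},
    {"dx": 0.0225,"dy": -0.447,"dz": 0.12,"yaw": 0,"jaw": 0.2},
    {"dx": 0.0225,"dy": -0.447,"dz": 0.08,"yaw": 0,"jaw": 0.2},
    {"dx": 0.0225,"dy": -0.447,"dz": 0.047,"yaw": 0,"jaw": 0.2},
    {"dx": 0.0225,"dy": -0.447,"dz": 0.047,"yaw": 0,"jaw": 0.2},
    {"dx": 0.0225,"dy": -0.447,"dz": 0.047,"yaw": 0,"jaw": 0.2},
  ],
)

```text
clock: 18.3
eef_pos: [487.6, -79.9, 77.4]
tool_rot: [-3.14, -0.001, 1.657]
force: [0.8, 0.1, -0.4]
width: 28.0
gripper_force: 59.6
```

```bash
python3 -c "
from h import *
im,d,P=snap('wrist','w11')
print(np.mean([read_state()['eef_pos'] for _ in range(3)],0).round(1))"
```

```text
[488.5 -80.4  78.2]
```

View pics/w11.png

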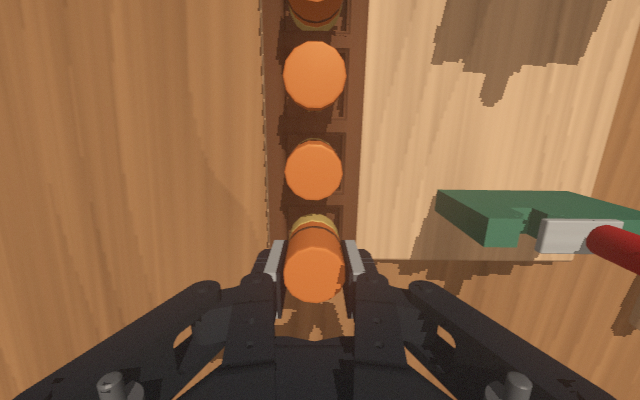

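The rail shows the bobbins placed so far, upright at (315,75) and (313,170). The third is held over pocket 0 at (314,265). Lowering.

Request:
arm_command(
  deltas=[
    {"dx": -0.0004,"dy": -0.0008,"dz": -0.005,"yaw": 0,"jaw": 0.2},
    {"dx": -0.0004,"dy": -0.0008,"dz": -0.01,"yaw": 0,"jaw": 0.2},
    {"dx": -0.0004,"dy": -0.0008,"dz": -0.015,"yaw": 0,"jaw": 0.2},
    {"dx": -0.0004,"dy": -0.0008,"dz": -0.02,"yaw": 0,"jaw": 0.2},
    {"dx": -0.0004,"dy": -0.0008,"dz": -0.025,"yaw": 0,"jaw": 0.2},
    {"dx": -0.0004,"dy": -0.0008,"dz": -0.027,"yaw": 0,"jaw": 0.2},
    {"dx": -0.0004,"dy": -0.0008,"dz": -0.027,"yaw": 0,"jaw": 0.2},
  ],
)

```text
clock: 19.05
eef_pos: [487.4, -82.2, 51.5]
tool_rot: [3.141, -0.001, 1.654]
force: [-3.3, -0.3, 17.2]
width: 28.1
gripper_force: 61.6
```

Request:
arm_command(
  deltas=[
    {"dx": 0,"dy": 0,"dz": 0.001,"yaw": 0,"jaw": 0.5},
    {"dx": 0,"dy": 0,"dz": 0.001,"yaw": 0,"jaw": 0.5},
    {"dx": 0,"dy": 0,"dz": 0.001,"yaw": 0,"jaw": 0.5},
    {"dx": 0,"dy": 0,"dz": 0.001,"yaw": 0,"jaw": 0.5},
    {"dx": 0,"dy": 0,"dz": 0.02,"yaw": 0,"jaw": 0.5},
    {"dx": 0,"dy": 0,"dz": 0.05,"yaw": 0,"jaw": 0.5},
    {"dx": 0,"dy": 0,"dz": 0.1,"yaw": 0,"jaw": 0.5},
    {"dx": 0,"dy": 0,"dz": 0.15,"yaw": 0,"jaw": 0.5},
    {"dx": 0,"dy": 0,"dz": 0.15,"yaw": 0,"jaw": 0.5},
    {"dx": 0.14,"dy": 0.03,"dz": 0.15,"yaw": -0.6,"jaw": 0.5},
    {"dx": 0.14,"dy": 0.03,"dz": 0.15,"yaw": -0.6,"jaw": 0.5},
    {"dx": 0.14,"dy": 0.03,"dz": 0.15,"yaw": -0.6,"jaw": 0.5},
    {"dx": 0.14,"dy": 0.03,"dz": 0.15,"yaw": -0.6,"jaw": 0.5},
    {"dx": 0.14,"dy": 0.03,"dz": 0.15,"yaw": -0.6,"jaw": 0.5},
    {"dx": 0.14,"dy": 0.03,"dz": 0.15,"yaw": -0.6,"jaw": 0.5},
  ],
)

```text
clock: 20.55
eef_pos: [625.7, -52.8, 199.5]
tool_rot: [-3.139, 0.0, 1.643]
force: [0.4, -0.3, 0.2]
width: 42.7
gripper_force: 0.0
```

```bash
cat > knob.py <<'E'
from h import *
import sys
O=np.array([555.7,16.2]);a=np.radians(4.32);R=np.array([[np.cos(a),np.sin(a)],[-np.sin(a),np.cos(a)]])
p=[read_state()['eef_pos']]
im,d,P=snap('wrist',sys.argv[1]);C=cloud(d,P);s=read_state()
hs=cv2.cvtColor(im,cv2.COLOR_RGB2HSV)
red=((hs[...,0]<14)|(hs[...,0]>165))&(hs[...,1]>130)&(abs(C[...,2]-115.5)<2.5)
n,l,st,c=cv2.connectedComponentsWithStats(red.astype(np.uint8))
for i in range(1,n):
    if st[i,4]<60: continue
    q=C[l==i]; e,r=cv2.minEnclosingCircle(q[:,:2].astype(np.float32)); print('knob px',c[i].round(),'world',np.array(e).round(1),q.mean(0).round(1),'r',round(r,1),'stand',(R@(np.array(e)-O)).round(1))
print(s['eef_pos'].round(1),s['tool_rot'].round(3),s['width'],'tcp stand',(R@(s['eef_pos'][:2]-O)).round(1))
E
python3 knob.py k1
python3 - <<'E'
from h import *
from tray import circ
z=np.load('pics/w11.npz')
E
```

```text
knob px [312.   6.] world [613.1  94.5] [613.3  92.4 115.6] r 7.3 stand [63.2 73.7]
knob px [318. 210.] world [629.1 -53.4] [628.9 -52.9 115.5] r 7.8 stand [ 68.  -74.9]
[625.8 -52.8 199.9] [-3.14  -0.     1.643] 42.532373041155786 tcp stand [ 64.7 -74.1]
```

View pics/k1.png

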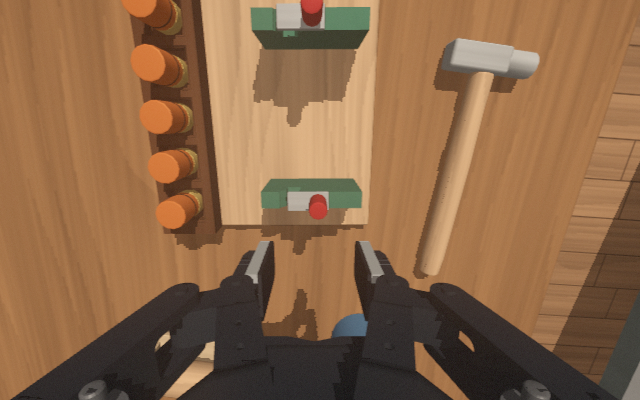

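All five pockets hold upright bobbins. The right knob is at (318,210), about 11 mm open, and the left knob at (312,6), about 6 mm open. Gripping the right knob.

Request:
arm_command(
  deltas=[
    {"dx": 0.003,"dy": -0.0005,"dz": -0.03,"yaw": 0,"jaw": 0.5},
    {"dx": 0.003,"dy": -0.0005,"dz": -0.07,"yaw": 0,"jaw": 0.5},
    {"dx": 0.003,"dy": -0.0005,"dz": -0.09,"yaw": 0,"jaw": 0.5},
    {"dx": 0.003,"dy": -0.0005,"dz": -0.108,"yaw": 0,"jaw": 0.5},
    {"dx": 0.003,"dy": -0.0005,"dz": -0.108,"yaw": 0,"jaw": 0.5},
    {"dx": 0.003,"dy": -0.0005,"dz": -0.108,"yaw": 0,"jaw": 0.1},
    {"dx": 0.003,"dy": -0.0005,"dz": -0.108,"yaw": 0,"jaw": 0.1},
    {"dx": 0.003,"dy": -0.0005,"dz": -0.108,"yaw": 0,"jaw": 0.1},
    {"dx": 0.003,"dy": -0.0005,"dz": -0.108,"yaw": 0,"jaw": 0.1},
    {"dx": 0.003,"dy": -0.0005,"dz": -0.108,"yaw": 0,"jaw": 0.1},
    {"dx": 0.003,"dy": -0.0005,"dz": -0.108,"yaw": 0,"jaw": 0.1},
    {"dx": 0.003,"dy": -0.0005,"dz": -0.108,"yaw": 0,"jaw": 0.1},
  ],
)

```text
clock: 21.8
eef_pos: [630.9, -53.1, 93.9]
tool_rot: [3.14, 0.0, 1.644]
force: [-1.9, -0.0, 7.6]
width: 13.5
gripper_force: 58.8
```

Request:
arm_command(
  deltas=[
    {"dx": 0.005,"dy": 0.0004,"dz": 0,"yaw": 0,"jaw": 0.1},
    {"dx": 0.01,"dy": 0.0008,"dz": 0,"yaw": 0,"jaw": 0.1},
    {"dx": 0.015,"dy": 0.0011,"dz": 0,"yaw": 0,"jaw": 0.1},
    {"dx": 0.02,"dy": 0.0015,"dz": 0,"yaw": 0,"jaw": 0.1},
    {"dx": 0.023,"dy": 0.0017,"dz": 0,"yaw": 0,"jaw": 0.1},
    {"dx": 0.023,"dy": 0.0017,"dz": 0,"yaw": 0,"jaw": 0.1},
    {"dx": 0.023,"dy": 0.0017,"dz": 0,"yaw": 0,"jaw": 0.1},
  ],
)

```text
clock: 22.5
eef_pos: [652.2, -51.5, 93.8]
tool_rot: [-3.14, -0.0, 1.644]
force: [-6.4, 1.0, 9.0]
width: 13.3
gripper_force: 59.5
```

Request:
arm_command(
  deltas=[
    {"dx": 0.001,"dy": 0,"dz": 0,"yaw": 0,"jaw": 0.1},
    {"dx": 0,"dy": 0,"dz": 0,"yaw": 0,"jaw": 0.45},
    {"dx": 0,"dy": 0,"dz": 0,"yaw": 0,"jaw": 0.45},
    {"dx": 0,"dy": 0,"dz": 0,"yaw": 0,"jaw": 0.45},
    {"dx": 0,"dy": 0,"dz": 0,"yaw": 0,"jaw": 0.45},
    {"dx": 0,"dy": 0,"dz": 0.05,"yaw": 0,"jaw": 0.45},
    {"dx": 0,"dy": 0,"dz": 0.1,"yaw": 0,"jaw": 0.45},
    {"dx": -0.039,"dy": 0.146,"dz": 0.1,"yaw": 0,"jaw": 0.45},
    {"dx": -0.039,"dy": 0.146,"dz": 0.1,"yaw": 0,"jaw": 0.45},
    {"dx": -0.039,"dy": 0.146,"dz": 0.1,"yaw": 0,"jaw": 0.45},
    {"dx": -0.039,"dy": 0.146,"dz": 0.1,"yaw": 0,"jaw": 0.45},
    {"dx": -0.039,"dy": 0.146,"dz": 0.1,"yaw": 0,"jaw": 0.45},
    {"dx": -0.039,"dy": 0.146,"dz": 0.1,"yaw": 0,"jaw": 0.45},
  ],
)

```text
clock: 23.8
eef_pos: [614.9, 93.5, 192.4]
tool_rot: [3.141, 0.001, 1.643]
force: [1.1, -0.7, 0.4]
width: 38.5
gripper_force: 0.0
```

```bash
python3 knob.py k2
```

```text
knob px [312. 208.] world [613.2  96.1] [613.1  96.4 115.6] r 7.8 stand [63.3 75.4]
[615.   92.8 192.4] [3.141e+00 1.000e-03 1.642e+00] 38.65231184322106 tcp stand [64.9 71.9]
```

Request:
arm_command(
  deltas=[
    {"dx": -0.0015,"dy": 0.003,"dz": -0.03,"yaw": 0,"jaw": 0.45},
    {"dx": -0.0015,"dy": 0.003,"dz": -0.06,"yaw": 0,"jaw": 0.45},
    {"dx": -0.0015,"dy": 0.003,"dz": -0.085,"yaw": 0,"jaw": 0.45},
    {"dx": -0.0015,"dy": 0.003,"dz": -0.1,"yaw": 0,"jaw": 0.45},
    {"dx": -0.0015,"dy": 0.003,"dz": -0.1,"yaw": 0,"jaw": 0.45},
    {"dx": -0.0015,"dy": 0.003,"dz": -0.1,"yaw": 0,"jaw": 0.1},
    {"dx": -0.0015,"dy": 0.003,"dz": -0.1,"yaw": 0,"jaw": 0.1},
    {"dx": -0.0015,"dy": 0.003,"dz": -0.1,"yaw": 0,"jaw": 0.1},
    {"dx": -0.0015,"dy": 0.003,"dz": -0.1,"yaw": 0,"jaw": 0.1},
    {"dx": -0.0015,"dy": 0.003,"dz": -0.1,"yaw": 0,"jaw": 0.1},
    {"dx": -0.0015,"dy": 0.003,"dz": -0.1,"yaw": 0,"jaw": 0.1},
  ],
)

```text
clock: 24.95
eef_pos: [614.0, 97.5, 93.7]
tool_rot: [3.139, 0.001, 1.644]
force: [-1.0, -2.5, 6.8]
width: 14.1
gripper_force: 59.2
```

Request:
arm_command(
  deltas=[
    {"dx": 0.006,"dy": 0.0004,"dz": 0,"yaw": 0,"jaw": 0.1},
    {"dx": 0.012,"dy": 0.0009,"dz": 0,"yaw": 0,"jaw": 0.1},
    {"dx": 0.018,"dy": 0.0013,"dz": 0,"yaw": 0,"jaw": 0.1},
    {"dx": 0.024,"dy": 0.0018,"dz": 0,"yaw": 0,"jaw": 0.1},
    {"dx": 0.028,"dy": 0.002,"dz": 0,"yaw": 0,"jaw": 0.1},
    {"dx": 0.028,"dy": 0.002,"dz": 0,"yaw": 0,"jaw": 0.1},
    {"dx": 0.028,"dy": 0.002,"dz": 0,"yaw": 0,"jaw": 0.1},
  ],
)

```text
clock: 25.65
eef_pos: [640.9, 99.5, 93.6]
tool_rot: [3.141, 0.0, 1.644]
force: [-3.2, -2.5, 7.5]
width: 13.7
gripper_force: 59.6
```

Request:
arm_command(
  deltas=[
    {"dx": 0.001,"dy": 0,"dz": 0,"yaw": 0,"jaw": 0.1},
    {"dx": 0,"dy": 0,"dz": 0,"yaw": 0,"jaw": 0.45},
    {"dx": 0,"dy": 0,"dz": 0,"yaw": 0,"jaw": 0.45},
    {"dx": 0,"dy": 0,"dz": 0,"yaw": 0,"jaw": 0.45},
    {"dx": 0,"dy": 0,"dz": 0,"yaw": 0,"jaw": 0.45},
    {"dx": 0,"dy": 0,"dz": 0.05,"yaw": 0,"jaw": 0.45},
    {"dx": 0,"dy": 0,"dz": 0.1,"yaw": 0,"jaw": 0.45},
    {"dx": -0.05,"dy": -0.15,"dz": 0.2,"yaw": 0,"jaw": 0.45},
    {"dx": -0.05,"dy": -0.15,"dz": 0.2,"yaw": 0,"jaw": 0.45},
    {"dx": -0.05,"dy": -0.15,"dz": 0.2,"yaw": 0,"jaw": 0.45},
    {"dx": -0.05,"dy": -0.15,"dz": 0.2,"yaw": 0,"jaw": 0.45},
    {"dx": -0.05,"dy": -0.15,"dz": 0.2,"yaw": 0,"jaw": 0.45},
    {"dx": -0.05,"dy": -0.15,"dz": 0.2,"yaw": 0,"jaw": 0.45},
  ],
)

```text
clock: 26.95
eef_pos: [591.0, -50.4, 292.9]
tool_rot: [3.14, -0.001, 1.642]
force: [-0.4, 0.9, 0.0]
width: 38.1
gripper_force: 0.0
```

```bash
python3 knob.py k3
python3 - <<'E'
from h import *
print(read_state()['qpos'].round(2))
O=np.array([555.7,16.2]);a=np.radians(4.32);ex=np.array([np.cos(a),np.sin(a)]);ey=np.array([-ex[1],ex[0]])
z=np.load('pics/k3.npz');P=dict(camera_matrix=z['K'],extrinsics=z['E']);C=cloud(z['d'],P)
X=(C[...,:2]-O)@ex;Y=(C[...,:2]-O)@ey;Z=C[...,2]
# upright tops (z~80): x extent and slot gap
for sg in(1,-1):
    m=(abs(Z-80.6)<2)&(abs(Y-sg*75)<9)&(X>5)&(X<120)
    h,_=np.histogram(X[m],np.arange(10,116,3)); print(sg,'y',np.percentile(Y[m],[3,97]).round(1),'hist from 10 step 3',h)
    m=(Z>57)&(Z<75)&(abs(Y-sg*75)<7)&(X>30)&(X<60)
    print('slot floor',m.sum(),np.percentile(X[m],[5,50,95]).round(1) if m.sum()>5 else '')
E
```

```text
knob px [374.  44.] world [640.9  97.4] [640.8  97.3 115.7] r 7.7 stand [91.1 74.6]
knob px [367. 190.] world [652.2 -51.6] [651.9 -51.3 115.6] r 7.5 stand [ 91.1 -74.9]
[590.9 -48.9 292. ] [-3.142e+00 -1.000e-03  1.645e+00] 38.17071792970847 tcp stand [ 30.2 -67.6]
[-0.22  0.51  0.41  1.61 -0.23  1.07  0.32]
1 y [66.9 82.1] hist from 10 step 3 [ 0 15 38 39 46 46 31 23  0  0  0  0  0  0  0 23 44 49  0  0  0  0  0  0
  0  0  0  0  0  0  4 28 39 13  0]
slot floor 201 [37.  45.5 52.9]
-1 y [-82.8 -67.4] hist from 10 step 3 [ 0 13 26 37 27 26 39 14  0  0  0  0  0  0  0 11 38 27  0  0  0  0  0  0
  0  0  0  0  0  0  1 19 33  6  0]
slot floor 139 [37.1 45.3 52.7]
```

View pics/k3.png

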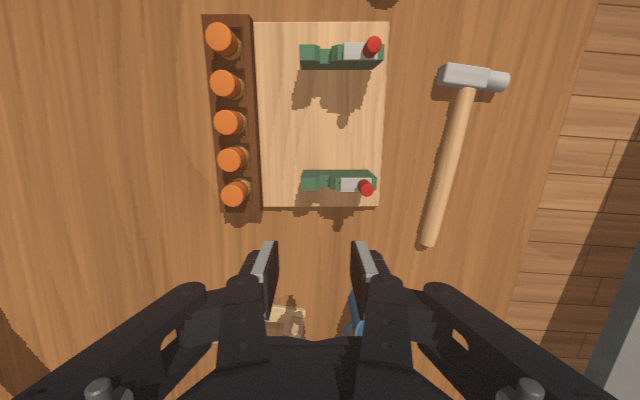

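Both knobs read 91 mm in stand x, so the keepers are 34 mm open, and the slots are clear and centred at stand x ≈ 45. Now to the roller.

Request:
arm_command(
  deltas=[
    {"dx": -0.093,"dy": -0.263,"dz": 0.0,"yaw": 79.5,"jaw": 0.8},
    {"dx": -0.093,"dy": -0.263,"dz": 0.0,"yaw": 79.5,"jaw": 0.8},
    {"dx": -0.093,"dy": -0.263,"dz": 0.0,"yaw": 79.5,"jaw": 0.8},
    {"dx": -0.093,"dy": -0.263,"dz": 0.0,"yaw": 79.5,"jaw": 0.8},
    {"dx": -0.093,"dy": -0.263,"dz": 0.0,"yaw": 79.5,"jaw": 0.8},
    {"dx": -0.093,"dy": -0.263,"dz": 0.0,"yaw": 79.5,"jaw": 0.8},
    {"dx": -0.093,"dy": -0.263,"dz": 0.0,"yaw": 79.5,"jaw": 0.8},
    {"dx": -0.093,"dy": -0.263,"dz": 0.0,"yaw": 79.5,"jaw": 0.8},
    {"dx": -0.093,"dy": -0.263,"dz": 0.0,"yaw": 79.5,"jaw": 0.8},
    {"dx": -0.093,"dy": -0.263,"dz": 0.0,"yaw": 79.5,"jaw": 0.8},
    {"dx": -0.093,"dy": -0.263,"dz": 0.0,"yaw": 79.5,"jaw": 0.8},
    {"dx": -0.093,"dy": -0.263,"dz": 0.0,"yaw": 79.5,"jaw": 0.8},
    {"dx": -0.093,"dy": -0.263,"dz": 0.0,"yaw": 79.5,"jaw": 0.8},
    {"dx": -0.093,"dy": -0.263,"dz": 0.0,"yaw": 79.5,"jaw": 0.8},
  ],
)

```text
clock: 28.4
eef_pos: [498.1, -312.6, 292.1]
tool_rot: [3.141, -0.0, 3.032]
force: [-0.7, -0.5, -0.5]
width: 68.6
gripper_force: 0.0
```

```bash
cat > roll.py <<'E'
from h import *
import sys
im,d,P=snap('wrist',sys.argv[1]);C=cloud(d,P);s=read_state()
p=C.reshape(-1,3);p=p[(abs(p[:,0]-498)<130)&(abs(p[:,1]+312)<70)&(p[:,2]<100)]
q=p[p[:,2]>53]; rc=cv2.minAreaRect(q[:,:2].astype(np.float32));print('body+ >53',len(q),rc,q[:,2].max())
# axis: crest of the roller = highest points
c=p[(p[:,2]>62)]; vx,vy,x0,y0=cv2.fitLine(c[:,:2].astype(np.float32),cv2.DIST_HUBER,0,.01,.01).ravel();print('crest',len(c),np.degrees(np.arctan2(vy,vx)).round(2),x0,y0,c.mean(0),np.percentile(c[:,2],95))
t=(c[:,0]-x0)*vx+(c[:,1]-y0)*vy
mid=(np.percentile(t,.5)+np.percentile(t,99.5))/2;print('ends',np.percentile(t,[.5,2,98,99.5]).round(1),'mid',(x0+mid*vx).round(1),(y0+mid*vy).round(1))
print(s['eef_pos'].round(1),s['tool_rot'].round(3),np.degrees(s['tool_rot'][2]).round(2),s['width'],s['force'].round(1))
E
python3 roll.py r1
```

```text
body+ >53 3000 ((497.3819580078125, -315.77294921875), (41.71462631225586, 177.18614196777344), 84.86711120605469) 70.05805845621131
crest 2070 -5.03 494.30835 -315.4041 [ 494.58466388 -315.48619959   65.7851345 ] 68.25366160228073
ends [-57.5 -55.5  60.8  62.7] mid 496.9 -315.6
[ 498.  -312.7  292.2] [ 3.141 -0.     3.032] 173.7 68.14120844795437 [-1.  -0.2  0.7]
```

View pics/r1.png

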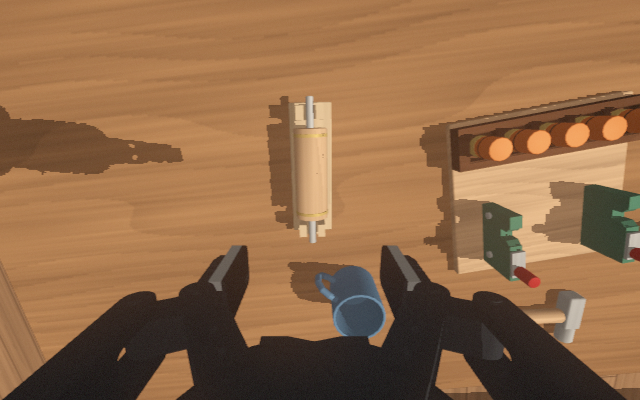

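The roller lies in its rest at (311,170), with the mug clear of it at (355,300). Descending to grasp its middle.

Request:
arm_command(
  deltas=[
    {"dx": -0.001,"dy": -0.003,"dz": -0.05,"yaw": 1.3,"jaw": 0.8},
    {"dx": -0.001,"dy": -0.003,"dz": -0.1,"yaw": 1.3,"jaw": 0.8},
    {"dx": -0.001,"dy": -0.003,"dz": -0.15,"yaw": 1.3,"jaw": 0.8},
    {"dx": -0.001,"dy": -0.003,"dz": -0.17,"yaw": 1.3,"jaw": 0.8},
    {"dx": -0.001,"dy": -0.003,"dz": -0.17,"yaw": 1.3,"jaw": 0.8},
    {"dx": -0.001,"dy": -0.003,"dz": -0.17,"yaw": 1.3,"jaw": 0.8},
  ],
)

```text
clock: 29.05
eef_pos: [497.4, -316.3, 122.9]
tool_rot: [-3.141, 0.001, 3.054]
force: [0.5, 0.2, 0.7]
width: 68.3
gripper_force: 0.0
```

```bash
python3 roll.py r2
```

```text
body+ >53 8716 ((497.24090576171875, -316.2857971191406), (41.57191467285156, 177.59185791015625), 84.74602508544922) 69.58974034726342
crest 6181 -5.16 491.92657 -315.44028 [ 492.14114192 -315.65661173   65.78957452] 68.03733502346523
ends [-55.2 -53.8  62.3  64.9] mid 496.8 -315.9
[ 498.1 -316.6  123.8] [-3.140e+00  2.000e-03  3.054e+00] 174.99 68.5984049390964 [-0.2  0.2  1.1]
```

Consistent. Down to TCP z ≈ 27 and close.

Request:
arm_command(
  deltas=[
    {"dx": -0.001,"dy": 0.0005,"dz": -0.03,"yaw": -0.1,"jaw": 0.8},
    {"dx": -0.001,"dy": 0.0005,"dz": -0.06,"yaw": -0.1,"jaw": 0.8},
    {"dx": -0.001,"dy": 0.0005,"dz": -0.08,"yaw": -0.1,"jaw": 0.8},
    {"dx": -0.001,"dy": 0.0005,"dz": -0.097,"yaw": -0.1,"jaw": 0.8},
    {"dx": -0.001,"dy": 0.0005,"dz": -0.097,"yaw": -0.1,"jaw": 0.8},
    {"dx": -0.001,"dy": 0.0005,"dz": -0.097,"yaw": -0.1,"jaw": 0.3},
    {"dx": -0.001,"dy": 0.0005,"dz": -0.097,"yaw": -0.1,"jaw": 0.3},
    {"dx": -0.001,"dy": 0.0005,"dz": -0.097,"yaw": -0.1,"jaw": 0.3},
    {"dx": -0.001,"dy": 0.0005,"dz": -0.097,"yaw": -0.1,"jaw": 0.3},
    {"dx": -0.001,"dy": 0.0005,"dz": -0.097,"yaw": -0.1,"jaw": 0.3},
    {"dx": -0.001,"dy": 0.0005,"dz": -0.097,"yaw": -0.1,"jaw": 0.3},
  ],
)

```text
clock: 30.2
eef_pos: [497.3, -316.3, 27.5]
tool_rot: [-3.14, 0.003, 3.053]
force: [0.1, 0.5, 6.6]
width: 42.3
gripper_force: 60.1
```

Request:
arm_command(
  deltas=[
    {"dx": 0,"dy": 0,"dz": 0.01,"yaw": 0,"jaw": 0.3},
    {"dx": 0,"dy": 0,"dz": 0.03,"yaw": 0,"jaw": 0.3},
    {"dx": 0,"dy": 0,"dz": 0.06,"yaw": 0,"jaw": 0.3},
    {"dx": 0,"dy": 0,"dz": 0.1,"yaw": 0,"jaw": 0.3},
    {"dx": 0,"dy": 0,"dz": 0.14,"yaw": 0,"jaw": 0.3},
    {"dx": 0,"dy": 0,"dz": 0.14,"yaw": 0,"jaw": 0.3},
    {"dx": 0,"dy": 0,"dz": 0.14,"yaw": 0,"jaw": 0.3},
  ],
)

```text
clock: 30.9
eef_pos: [496.0, -315.5, 166.6]
tool_rot: [-3.141, 0.002, 3.053]
force: [-0.0, -0.2, -5.2]
width: 42.4
gripper_force: 61.9
```

```bash
cat > hr.py <<'E'
# held roller: fit to points near TCP height
from h import *
import sys
im,d,P=snap('wrist',sys.argv[1]);S=[read_state() for _ in range(1)];s=S[0]
C=cloud(d,P);t=s['eef_pos'];p=C.reshape(-1,3)
yaw=s['tool_rot'][2];ax=np.array([np.cos(yaw),np.sin(yaw)])
L=(p[:,:2]-t[:2])@ax; Q=(p[:,:2]-t[:2])@np.array([-ax[1],ax[0]])
hz=p[:,2]-t[2]
m=(abs(Q)<12)&(abs(L)<115)&(hz>5)&(hz<50)
ml=m&(abs(L)>66)&(hz<30)   # axle
mb=m&(abs(L)<63)&(abs(L)>20)
for n,k in(('axle',ml),('body',mb)):
    for sg in(1,-1):
        kk=k&(L*sg>0)
        if kk.sum()>10: print(n,sg,kk.sum(),'L',np.percentile(L[kk],[1,99]).round(1),'Q',np.median(Q[kk]).round(2),'hz',np.median(hz[kk]).round(1),np.percentile(hz[kk],95).round(1))
print(t.round(1),np.degrees(yaw).round(2),s['tool_rot'].round(3),s['width'],s['force'].round(1))
E
python3 hr.py r3
```

```text
axle 1 2220 L [66.4 98.5] Q -0.38 hz 23.7 25.1
body 1 6883 L [20.6 61.8] Q 0.0 hz 40.3 42.0
body -1 211 L [-22.6 -20. ] Q 0.45 hz 40.2 41.6
[ 495.1 -314.8  165.1] 174.9 [ 3.141e+00 -1.000e-03  3.053e+00] 42.24186981794825 [ 0.1 -0.8 -3.5]
```

View pics/r3.png

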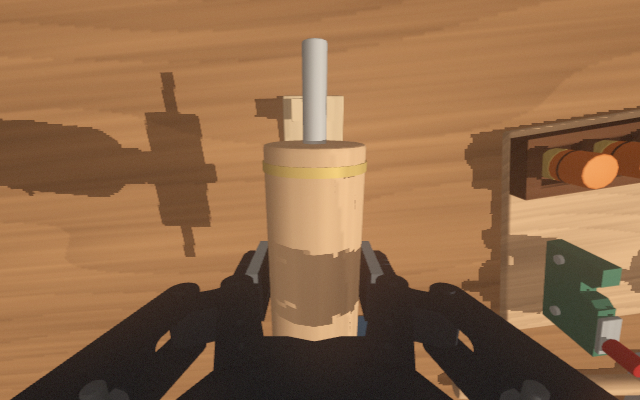

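The roller is held level, with the axle end at (315,40). I'll carry it over the slots and turn it to the stand's yaw.

Request:
arm_command(
  deltas=[
    {"dx": 0,"dy": 0,"dz": 0.03,"yaw": -7,"jaw": 0.3},
    {"dx": 0.105,"dy": 0.334,"dz": 0.03,"yaw": -80.6,"jaw": 0.3},
    {"dx": 0.105,"dy": 0.334,"dz": 0.03,"yaw": -80.6,"jaw": 0.3},
    {"dx": 0.105,"dy": 0.334,"dz": 0.03,"yaw": -80.6,"jaw": 0.3},
    {"dx": 0.105,"dy": 0.334,"dz": 0.03,"yaw": -80.6,"jaw": 0.3},
    {"dx": 0.105,"dy": 0.334,"dz": 0.03,"yaw": -80.6,"jaw": 0.3},
    {"dx": 0.105,"dy": 0.334,"dz": 0.03,"yaw": -80.6,"jaw": 0.3},
    {"dx": 0.105,"dy": 0.334,"dz": 0.03,"yaw": -80.6,"jaw": 0.3},
    {"dx": 0.105,"dy": 0.334,"dz": 0.03,"yaw": -80.6,"jaw": 0.3},
    {"dx": 0.105,"dy": 0.334,"dz": 0.03,"yaw": -80.6,"jaw": 0.3},
    {"dx": 0.105,"dy": 0.334,"dz": 0.03,"yaw": -80.6,"jaw": 0.3},
    {"dx": 0.105,"dy": 0.334,"dz": 0.03,"yaw": -80.6,"jaw": 0.3},
    {"dx": 0.105,"dy": 0.334,"dz": 0.03,"yaw": -80.6,"jaw": 0.3},
    {"dx": 0.105,"dy": 0.334,"dz": 0.03,"yaw": -80.6,"jaw": 0.3},
  ],
)

```text
clock: 32.35
eef_pos: [600.7, 18.1, 195.1]
tool_rot: [-3.141, -0.0, 1.646]
force: [-0.3, -1.0, -3.2]
width: 42.1
gripper_force: 62.3
```

```bash
python3 hr.py r4
```

```text
axle 1 2311 L [66.4 99.8] Q 0.14 hz 22.2 23.7
body 1 6974 L [20.5 61.9] Q 0.15 hz 38.7 40.3
body -1 91 L [-21.5 -20. ] Q 0.15 hz 38.2 39.7
[600.8  18.1 195.3] 94.29 [-3.141 -0.     1.646] 42.18557827823387 [ 0.4 -0.7 -3.9]
```

Request:
arm_command(
  deltas=[
    {"dx": 0,"dy": 0.0015,"dz": -0.04,"yaw": 0,"jaw": 0.3},
    {"dx": 0,"dy": 0.0015,"dz": -0.08,"yaw": 0,"jaw": 0.3},
    {"dx": 0,"dy": 0.0015,"dz": -0.1,"yaw": 0,"jaw": 0.3},
    {"dx": 0,"dy": 0.0015,"dz": -0.122,"yaw": 0,"jaw": 0.3},
    {"dx": 0,"dy": 0.0015,"dz": -0.122,"yaw": 0,"jaw": 0.3},
    {"dx": 0,"dy": 0.0015,"dz": -0.122,"yaw": 0,"jaw": 0.3},
  ],
)

```text
clock: 33.0
eef_pos: [601.1, 19.7, 73.6]
tool_rot: [-3.142, -0.0, 1.646]
force: [0.6, -0.1, -2.9]
width: 41.9
gripper_force: 62.0
```

```bash
python3 hr.py r5; python3 knob.py r5b
```

```text
axle 1 2456 L [66.4 99.9] Q 0.35 hz 21.5 23.1
body 1 6985 L [20.5 61.8] Q 0.04 hz 38.1 39.7
body -1 70 L [-21.5 -20. ] Q 1.21 hz 37.4 39.2
[601.8  19.7  74.4] 94.29 [3.14  0.    1.646] 42.21773003824737 [ 1.5 -0.3 -3.2]
knob px [445. 107.] world [640.7  97.7] [640.1  97.7 115.6] r 8.2 stand [90.9 74.8]
[602.1  19.8  74.7] [3.139 0.    1.646] 42.20182307488847 tcp stand [46.5  0.1]
```

View pics/r5.png

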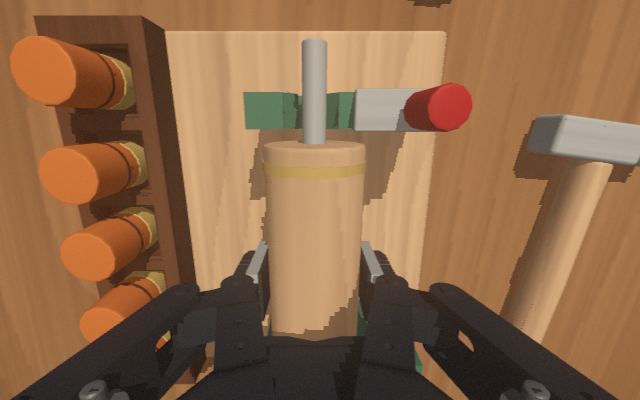

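The axle at (315,90) lies above the left slot mouth between (290) and (345), aligned. Lowering.

Request:
arm_command(
  deltas=[
    {"dx": -0.001,"dy": 0,"dz": -0.006,"yaw": 0,"jaw": 0.3},
    {"dx": -0.001,"dy": 0,"dz": -0.011,"yaw": 0,"jaw": 0.3},
    {"dx": -0.001,"dy": 0,"dz": -0.016,"yaw": 0,"jaw": 0.3},
    {"dx": -0.001,"dy": 0,"dz": -0.02,"yaw": 0,"jaw": 0.3},
    {"dx": -0.001,"dy": 0,"dz": -0.024,"yaw": 0,"jaw": 0.3},
    {"dx": -0.001,"dy": 0,"dz": -0.026,"yaw": 0,"jaw": 0.3},
    {"dx": -0.001,"dy": 0,"dz": -0.026,"yaw": 0,"jaw": 0.3},
  ],
)

```text
clock: 33.8
eef_pos: [599.8, 20.1, 47.7]
tool_rot: [-3.141, -0.0, 1.646]
force: [-1.3, 0.3, 0.8]
width: 42.3
gripper_force: 63.0
```

```bash
python3 hr.py r6
```

```text
axle 1 3817 L [66.5 99.7] Q 0.04 hz 22.6 29.1
body 1 6972 L [20.6 61.9] Q 0.06 hz 38.8 40.4
body -1 66 L [-21.4 -20. ] Q -0.15 hz 38.6 40.0
[599.7  20.1  47.6] 94.3 [-3.141 -0.     1.646] 42.12590287009224 [-1.5  0.5  1.7]
```

Request:
arm_command(
  deltas=[
    {"dx": 0,"dy": 0,"dz": -0.001,"yaw": 0,"jaw": 0.3},
    {"dx": 0,"dy": 0,"dz": -0.0015,"yaw": 0,"jaw": 0.3},
    {"dx": 0,"dy": 0,"dz": -0.0015,"yaw": 0,"jaw": 0.3},
  ],
)

```text
clock: 34.15
eef_pos: [599.8, 20.1, 47.5]
tool_rot: [3.141, -0.001, 1.646]
force: [-4.8, 0.4, 12.3]
width: 42.6
gripper_force: 64.0
```

Bottomed with 12 N. Release, lift, and go over the right knob.

Request:
arm_command(
  deltas=[
    {"dx": 0,"dy": 0,"dz": 0.001,"yaw": 0,"jaw": 0.75},
    {"dx": 0,"dy": 0,"dz": 0.001,"yaw": 0,"jaw": 0.75},
    {"dx": 0,"dy": 0,"dz": 0.001,"yaw": 0,"jaw": 0.75},
    {"dx": 0,"dy": 0,"dz": 0.001,"yaw": 0,"jaw": 0.75},
    {"dx": 0,"dy": 0,"dz": 0.001,"yaw": 0,"jaw": 0.75},
    {"dx": 0,"dy": 0,"dz": 0.03,"yaw": 0,"jaw": 0.75},
    {"dx": 0,"dy": 0,"dz": 0.08,"yaw": 0,"jaw": 0.75},
    {"dx": 0,"dy": 0,"dz": 0.13,"yaw": 0,"jaw": 0.75},
    {"dx": 0,"dy": 0,"dz": 0.15,"yaw": 0,"jaw": 0.45},
    {"dx": 0,"dy": 0,"dz": 0.15,"yaw": 0,"jaw": 0.45},
    {"dx": 0.052,"dy": -0.071,"dz": 0.15,"yaw": 0,"jaw": 0.45},
    {"dx": 0.052,"dy": -0.071,"dz": 0.15,"yaw": 0,"jaw": 0.45},
    {"dx": 0.052,"dy": -0.071,"dz": 0.15,"yaw": 0,"jaw": 0.45},
    {"dx": 0.052,"dy": -0.071,"dz": 0.15,"yaw": 0,"jaw": 0.45},
  ],
)

```text
clock: 35.55
eef_pos: [651.0, -51.8, 194.1]
tool_rot: [-3.139, -0.0, 1.644]
force: [-0.2, 2.0, -0.6]
width: 38.5
gripper_force: 0.0
```

```bash
python3 knob.py k4
cat > axl.py <<'E'
from h import *
import sys
O=np.array([555.7,16.2]);a=np.radians(4.32);ex=np.array([np.cos(a),np.sin(a)]);ey=np.array([-ex[1],ex[0]])
z=np.load(f'pics/{sys.argv[1]}.npz');P=dict(camera_matrix=z['K'],extrinsics=z['E']);C=cloud(z['d'],P)
X=(C[...,:2]-O)@ex;Y=(C[...,:2]-O)@ey;Z=C[...,2]
for lo,hi,n in((86,105,'axle L'),(-105,-86,'axle R'),(-55,55,'body')):
    m=(Y>lo)&(Y<hi)&(abs(X-45)<(5 if n!='body' else 12))&(Z>50)&(Z<100)
    if m.sum()>10: print(n,m.sum(),'x',np.median(X[m]).round(1),'Y',np.percentile(Y[m],[1,99]).round(1),'z95',np.percentile(Z[m],90).round(1))
E
python3 axl.py k4
```

```text
knob px [316.   4.] world [641.2  94.6] [641.5  93.  115.4] r 7.1 stand [91.2 71.8]
knob px [316. 211.] world [652.5 -51.7] [652.2 -51.2 115.6] r 7.9 stand [ 91.4 -75. ]
[650.8 -50.2 194.2] [-3.139e+00 -1.000e-03  1.646e+00] 38.56080920925896 tcp stand [ 89.8 -73.4]
axle L 55 x 45.8 Y [86.2 89.7] z95 70.9
axle R 122 x 45.6 Y [-98.6 -86.1] z95 70.9
body 3962 x 45.6 Y [-53.7  53.8] z95 87.8
```

Both axle ends read 70.9, so both are on the slot floors. Shutting the right keeper.

Request:
arm_command(
  deltas=[
    {"dx": 0.0015,"dy": -0.001,"dz": -0.03,"yaw": 0,"jaw": 0.45},
    {"dx": 0.0015,"dy": -0.001,"dz": -0.06,"yaw": 0,"jaw": 0.45},
    {"dx": 0.0015,"dy": -0.001,"dz": -0.085,"yaw": 0,"jaw": 0.45},
    {"dx": 0.0015,"dy": -0.001,"dz": -0.101,"yaw": 0,"jaw": 0.45},
    {"dx": 0.0015,"dy": -0.001,"dz": -0.101,"yaw": 0,"jaw": 0.45},
    {"dx": 0.0015,"dy": -0.001,"dz": -0.101,"yaw": 0,"jaw": 0.1},
    {"dx": 0.0015,"dy": -0.001,"dz": -0.101,"yaw": 0,"jaw": 0.1},
    {"dx": 0.0015,"dy": -0.001,"dz": -0.101,"yaw": 0,"jaw": 0.1},
    {"dx": 0.0015,"dy": -0.001,"dz": -0.101,"yaw": 0,"jaw": 0.1},
    {"dx": 0.0015,"dy": -0.001,"dz": -0.101,"yaw": 0,"jaw": 0.1},
    {"dx": 0.0015,"dy": -0.001,"dz": -0.101,"yaw": 0,"jaw": 0.1},
    {"dx": -0.007,"dy": -0.0015,"dz": -0.101,"yaw": 0,"jaw": 0.1},
    {"dx": -0.015,"dy": -0.002,"dz": -0.101,"yaw": 0,"jaw": 0.1},
    {"dx": -0.022,"dy": -0.0027,"dz": -0.101,"yaw": 0,"jaw": 0.1},
    {"dx": -0.029,"dy": -0.0032,"dz": -0.101,"yaw": 0,"jaw": 0.1},
    {"dx": -0.033,"dy": -0.0035,"dz": -0.101,"yaw": 0,"jaw": 0.1},
    {"dx": -0.033,"dy": -0.0035,"dz": -0.101,"yaw": 0,"jaw": 0.1},
  ],
)

```text
clock: 37.3
eef_pos: [618.8, -54.3, 96.1]
tool_rot: [3.14, -0.0, 1.646]
force: [-0.2, 1.5, 7.8]
width: 13.6
gripper_force: 59.5
```

Request:
arm_command(
  deltas=[
    {"dx": -0.001,"dy": 0,"dz": 0,"yaw": 0,"jaw": 0.1},
    {"dx": -0.002,"dy": -0.0001,"dz": 0,"yaw": 0,"jaw": 0.1},
    {"dx": -0.002,"dy": -0.0001,"dz": 0,"yaw": 0,"jaw": 0.1},
  ],
)

```text
clock: 37.6
eef_pos: [617.7, -54.4, 96.1]
tool_rot: [3.139, -0.0, 1.646]
force: [1.0, 1.2, 5.4]
width: 13.4
gripper_force: 59.6
```

Request:
arm_command(
  deltas=[
    {"dx": -0.001,"dy": 0,"dz": 0,"yaw": 0,"jaw": 0.1},
    {"dx": -0.0015,"dy": -0.0001,"dz": 0,"yaw": 0,"jaw": 0.1},
    {"dx": -0.0015,"dy": -0.0001,"dz": 0,"yaw": 0,"jaw": 0.1},
  ],
)

```text
clock: 37.9
eef_pos: [617.2, -54.5, 96.1]
tool_rot: [3.137, 0.0, 1.646]
force: [5.1, 2.0, 7.4]
width: 14.0
gripper_force: 59.6
```

Request:
arm_command(
  deltas=[
    {"dx": -0.001,"dy": 0,"dz": 0,"yaw": 0,"jaw": 0.1},
    {"dx": -0.0015,"dy": 0,"dz": 0,"yaw": 0,"jaw": 0.1},
    {"dx": -0.0015,"dy": 0,"dz": 0,"yaw": 0,"jaw": 0.1},
  ],
)

```text
clock: 38.2
eef_pos: [617.1, -54.5, 96.2]
tool_rot: [3.134, 0.001, 1.646]
force: [7.0, 2.1, 3.5]
width: 13.3
gripper_force: 59.4
```

Against the stop. Release and go over the left knob (641, 97.5).

Request:
arm_command(
  deltas=[
    {"dx": 0.0,"dy": 0,"dz": 0,"yaw": 0,"jaw": 0.45},
    {"dx": 0.001,"dy": 0,"dz": 0,"yaw": 0,"jaw": 0.45},
    {"dx": 0.002,"dy": 0,"dz": 0,"yaw": 0,"jaw": 0.45},
    {"dx": 0.002,"dy": 0,"dz": 0,"yaw": 0,"jaw": 0.45},
    {"dx": 0.002,"dy": 0,"dz": 0.05,"yaw": 0,"jaw": 0.45},
    {"dx": 0.002,"dy": 0,"dz": 0.1,"yaw": 0,"jaw": 0.45},
    {"dx": 0.025,"dy": 0.152,"dz": 0.1,"yaw": 0,"jaw": 0.45},
    {"dx": 0.025,"dy": 0.152,"dz": 0.1,"yaw": 0,"jaw": 0.45},
    {"dx": 0.025,"dy": 0.152,"dz": 0.1,"yaw": 0,"jaw": 0.45},
    {"dx": 0.025,"dy": 0.152,"dz": 0.1,"yaw": 0,"jaw": 0.45},
    {"dx": 0.025,"dy": 0.152,"dz": 0.1,"yaw": 0,"jaw": 0.45},
    {"dx": 0.025,"dy": 0.152,"dz": 0.1,"yaw": 0,"jaw": 0.45},
  ],
)

```text
clock: 39.4
eef_pos: [638.5, 95.4, 194.6]
tool_rot: [-3.141, 0.002, 1.644]
force: [0.1, 0.1, -0.2]
width: 38.3
gripper_force: 0.0
```

```bash
python3 knob.py k5
```

```text
knob px [317. 208.] world [641.1  98. ] [641.   98.4 115.6] r 7.7 stand [91.3 75.1]
[638.6  94.7 194.8] [-3.141e+00  2.000e-03  1.643e+00] 38.25001354268496 tcp stand [88.6 72.1]
```

Request:
arm_command(
  deltas=[
    {"dx": 0.0025,"dy": 0.003,"dz": -0.03,"yaw": 0,"jaw": 0.45},
    {"dx": 0.0025,"dy": 0.003,"dz": -0.06,"yaw": 0,"jaw": 0.45},
    {"dx": 0.0025,"dy": 0.003,"dz": -0.085,"yaw": 0,"jaw": 0.45},
    {"dx": 0.0025,"dy": 0.003,"dz": -0.101,"yaw": 0,"jaw": 0.45},
    {"dx": 0.0025,"dy": 0.003,"dz": -0.101,"yaw": 0,"jaw": 0.45},
    {"dx": 0.0025,"dy": 0.003,"dz": -0.101,"yaw": 0,"jaw": 0.1},
    {"dx": 0.0025,"dy": 0.003,"dz": -0.101,"yaw": 0,"jaw": 0.1},
    {"dx": 0.0025,"dy": 0.003,"dz": -0.101,"yaw": 0,"jaw": 0.1},
    {"dx": 0.0025,"dy": 0.003,"dz": -0.101,"yaw": 0,"jaw": 0.1},
    {"dx": 0.0025,"dy": 0.003,"dz": -0.101,"yaw": 0,"jaw": 0.1},
    {"dx": 0.0025,"dy": 0.003,"dz": -0.101,"yaw": 0,"jaw": 0.1},
    {"dx": -0.006,"dy": 0.0025,"dz": -0.101,"yaw": 0,"jaw": 0.1},
    {"dx": -0.014,"dy": 0.002,"dz": -0.101,"yaw": 0,"jaw": 0.1},
    {"dx": -0.021,"dy": 0.0013,"dz": -0.101,"yaw": 0,"jaw": 0.1},
    {"dx": -0.028,"dy": 0.0008,"dz": -0.101,"yaw": 0,"jaw": 0.1},
    {"dx": -0.034,"dy": 0.0004,"dz": -0.101,"yaw": 0,"jaw": 0.1},
    {"dx": -0.034,"dy": 0.0004,"dz": -0.101,"yaw": 0,"jaw": 0.1},
  ],
)

```text
clock: 41.15
eef_pos: [605.9, 96.8, 95.3]
tool_rot: [3.138, 0.001, 1.645]
force: [1.9, -3.0, 7.4]
width: 14.0
gripper_force: 59.7
```

Request:
arm_command(
  deltas=[
    {"dx": -0.001,"dy": 0,"dz": 0,"yaw": 0,"jaw": 0.1},
    {"dx": -0.002,"dy": 0,"dz": 0,"yaw": 0,"jaw": 0.1},
    {"dx": -0.002,"dy": 0,"dz": 0,"yaw": 0,"jaw": 0.1},
  ],
)

```text
clock: 41.45
eef_pos: [605.8, 96.9, 95.3]
tool_rot: [3.135, 0.001, 1.645]
force: [4.8, -4.2, 4.8]
width: 13.5
gripper_force: 59.5
```

Request:
arm_command(
  deltas=[
    {"dx": -0.001,"dy": 0,"dz": 0,"yaw": 0,"jaw": 0.1},
    {"dx": -0.0015,"dy": 0,"dz": 0,"yaw": 0,"jaw": 0.1},
    {"dx": 0.0,"dy": 0,"dz": 0,"yaw": 0,"jaw": 0.45},
    {"dx": 0.002,"dy": 0,"dz": 0,"yaw": 0,"jaw": 0.45},
    {"dx": 0.003,"dy": 0,"dz": 0,"yaw": 0,"jaw": 0.45},
    {"dx": 0.003,"dy": 0,"dz": 0,"yaw": 0,"jaw": 0.45},
    {"dx": 0.003,"dy": 0,"dz": 0.05,"yaw": 0,"jaw": 0.45},
    {"dx": 0.003,"dy": 0,"dz": 0.1,"yaw": 0,"jaw": 0.45},
    {"dx": -0.02,"dy": -0.15,"dz": 0.25,"yaw": 0,"jaw": 0.45},
    {"dx": -0.02,"dy": -0.15,"dz": 0.25,"yaw": 0,"jaw": 0.45},
    {"dx": -0.02,"dy": -0.15,"dz": 0.25,"yaw": 0,"jaw": 0.45},
    {"dx": -0.02,"dy": -0.15,"dz": 0.25,"yaw": 0,"jaw": 0.45},
    {"dx": -0.02,"dy": -0.15,"dz": 0.25,"yaw": 0,"jaw": 0.45},
    {"dx": -0.02,"dy": -0.15,"dz": 0.25,"yaw": 0,"jaw": 0.45},
  ],
)

```text
clock: 42.85
eef_pos: [583.1, -54.4, 345.6]
tool_rot: [3.138, 0.0, 1.642]
force: [0.9, 1.2, -0.6]
width: 38.3
gripper_force: 0.0
```

```bash
python3 knob.py k6; python3 axl.py k6; python3 -c "
from tray import *
im,d,P=snap('top','topend');C=cloud(d,P)
for m,c,a in blobs(im,(0,190,120),(14,255,255),8):
    if a<500: print(c.round(),a,np.median(C[m],0).round(1))
"
```

```text
knob px [342.  52.] world [606.6  95.1] [606.2  94.9 115.7] r 7.8 stand [56.7 74.9]
knob px [339. 178.] world [617.9 -54. ] [617.4 -53.9 115.8] r 7.6 stand [ 56.7 -74.6]
[582.7 -51.8 343.7] [ 3.141e+00 -1.000e-03  1.645e+00] 38.18054885989148 tcp stand [ 21.8 -69.8]
axle L 81 x 44.6 Y [ 87.7 100.8] z95 71.1
axle R 54 x 45.2 Y [-98.7 -87.8] z95 71.1
body 1495 x 45.0 Y [-53.7  54. ] z95 87.9
[301. 186.] 17 [605.3  96.5 114. ]
[219. 210.] 49 [530.5 364.8  54.4]
[442. 209.] 13 [ 556.  -380.1    1.1]
[437. 220.] 26 [ 5.181e+02 -3.617e+02 -4.000e-01]
[313. 228.] 85 [477.   56.2  75.2]
[298. 229.] 85 [473.  103.8  75.7]
```

View pics/k6.png

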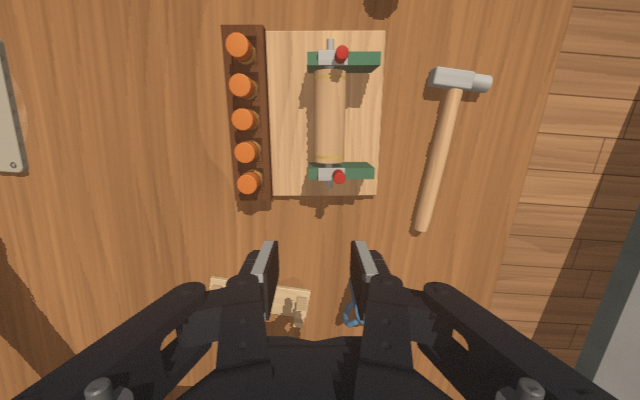

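The final view shows five upright bobbins at column ≈ 245, the roller in both slots, and both knobs at 56.7 mm (shut). The last spare is still in the tray.

```bash
python3 -c "
from tray import *
z=np.load('pics/k6.npz');C=cloud(z['d'],dict(camera_matrix=z['K'],extrinsics=z['E']))
for m,c,a in blobs(z['im'],(0,150,80),(14,255,255),150):
    if c[0]<300: e,mn,zm,r=circ(C,m,0);print(c.round(),mn.round(1),round(zm,1))
print(finish_job())"
```

```text
[242. 110.] [481.5  11.6  76.6] 76.7
the job is handed in; nothing more can be done
None
```

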